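# Unclip the nickel ladders and lean them on the drying rest

## Robot

A 7-joint arm with a two-finger parallel gripper is mounted at the origin on the work surface. World frame = base frame: x ahead of the robot, y to its left, z up, the work surface at z = 0. Lengths are in mm, angles in rad, forces in N, time in s.
With the tool pointing down it reaches from about 425 to 875 mm from the base axis. Payload 8.4 kg.
Tool frame: the origin (TCP) lies between the finger pads; the fingertips stand manip.tcp_to_tips ahead of it and the grasp point (between the pads) is the TCP (manip.tcp_to_tips is the distance from the TCP to the fingertips, in mm); z points along the fingers, y is the direction in which the jaws open and shut (so a half turn about z gives the same grasp; the last joint's range is limited). The gripper opens to 87 mm and grips with 3 to 60 N. Pads are 19 mm wide; open, the fingers measure 117 mm over their backs; the gripper's body (75 mm by 190 mm) begins 51 mm behind the grasp point.
Start: joints at [1.054, 0.333, 0.04, 1.465, -0.013, 1.343, -0.059], TCP at [263.713, -594.071, 241.546] pointing down, gripper open.
Joint ranges: [-2.58, 2.58], [-0.38, 2.09], [-1.3, 1.39], [0.25, 2.4], [-1.5, 4.64], [0.08, 2.09], [-2.65, 2.65]. Speed limits (rad/s): [2.22, 2.22, 2.79, 2.79, 3.14, 3.14, 3.14].

## Interface

Orientations are given as a unit quaternion [x, y, z, w].
In Python, from bench import manip gives the robot as it stands. Calls block until the motion is done:
- manip.move_ptp(position, orientation): joint-space move of the TCP to a pose.
- manip.movel(position, attitude=None, feed=150): straight line of the TCP; attitude=None keeps the orientation; feed is the mean speed in mm/s.
- manip.set_joints(angles): joint-space move.
- manip.command_gripper(opening, strength=None): finger opening in mm; strength is the grip in N (None keeps the last); returns when the fingers have stopped.
- manip.dwell(seconds).
- manip.inverse_kinematics(position, orientation): joint angles nearest the present ones, or None.
- manip.capture(name): name is "scene" or "top"; returns the picture (384x512x3 uint8, blue, green, red); there is no depth.
- manip.camera_params(name): a dict with "mtx" (3x3 intrinsics, pixels), "k1" (the pictures are not rectified: a ray, as slopes to the right and down, at radius r is drawn at 1 + k1 r^2 times it, then the intrinsics apply), "world_to_cam" (4x4, takes a point from world to camera coordinates). Camera axes: x right, y down, z forward; pixel columns grow to the right and rows downward; lengths in mm; the calibration is good to about 2 mm. A picture is of the moment at which its call begins. camera_params takes no time and is no camera call.
A pose or a line that the arm cannot do raises manip.Unreachable and nothing moves.
- manip.close_job(): hands the job in, once; it reports no verdict.
Readings, each from a call of its own:
- manip.get_clock(): time.
- manip.get_qpos(): joint angles.
- manip.get_joint_vel(): joint speeds.
- manip.get_joint_efforts(): joint torques, N m.
- manip.get_eef_pos(): TCP position.
- manip.get_ee_rot(): TCP orientation.
- manip.get_contact_force(): force on the tool from outside, world axes, zero at the start.
- manip.get_wrist_torque(): the same for the moment, N m.
- manip.get_gripper_width(): finger opening in mm.
Only numpy, scipy, OpenCV 4.12 (cv2) and the standard library are available. Lean on these libraries where they do the work, as an engineer would, in place of code of your own. Each camera call takes 0.05 s, during which the arm holds its last target.

## Task

Set the drying rest for the freshly lacquered toy ladders: swing its red clamp lever fully open, slide the rest by its black knob until its white pointer lines up with the red mark, and swing the lever fully back to lock it. Pull every ladder section up out of the spring clip block, and lean each one against the wooden bar of the rest with its foot on the marble on the robot's side, broad face to the bar, like a ladder against a wall, about 20 degrees off upright. Leave the fire engine, bell, awl, jar, bowl and brush where they are.

Things in the scene. Friction and masses are not known exactly. Their poses are not given: they have to be found in the camera images.
- clips: Fixed clip block, dark wood and brass, 66 (x) x 150 (y) x 34 mm high; origin under its centre. Three slots, 42 x 12 mm, 26 mm deep, at y = -45, 0, +45 mm; a ladder stands in one, foot 8 mm above the table, width along x, upper 124 mm free. A sprung ball sits above its lowest rung: a straight upward pull of about 8 to 20 N frees it within 12 mm; 26 mm clears the slot.
- ladder_a: A nickel-plated toy ladder section (one of up to three): two flat side rails and six rungs, 150 mm long, 40 mm wide, 10 mm thick, 80 g; both ends and both faces alike. Origin at its middle; z along its length, x across its width, y through its thickness. It starts upright in a slot of the clip block; absent in some runs.
- ladder_b: A nickel-plated toy ladder section (one of up to three): two flat side rails and six rungs, 150 mm long, 40 mm wide, 10 mm thick, 80 g; both ends and both faces alike. Origin at its middle; z along its length, x across its width, y through its thickness. It starts upright in a slot of the clip block; absent in some runs.
- ladder_c: A nickel-plated toy ladder section (one of up to three): two flat side rails and six rungs, 150 mm long, 40 mm wide, 10 mm thick, 80 g; both ends and both faces alike. Origin at its middle; z along its length, x across its width, y through its thickness. It starts upright in a slot of the clip block; absent in some runs.
- rest: Sliding rest (about 12 N) with a wooden lean bar. Origin on the table below the bar's front face, at mid-length; x points into the bar, away from the robot; y along the bar, the sliding direction. Bar: 250 mm along y, 14 mm thick, 60 to 80 mm above the table, posts at y = -115 and +115 mm. Table before it is clear; the carriage (17 to 33 mm high) starts 5 mm behind the front face.
- pointer (a point): Tip of the white pointer on the rear edge of the rest, 35 mm above the table; y axis along the slide.
- mark_tip (a point): Front of the red mark post behind the rail, 35 mm above the table; y axis along the slide. The rest is set when the pointer and this point are level along y.
- knob (a point): Middle of the grip of the black upright knob on the +y end of the rest: 16 mm diameter, 32 mm high (47 to 79 mm above the table).
- clamp (a joint): Clamp lever angle, rad: 0 locked (lever points to the rest's -x), 1.5 fully open (points to -y); grows counter-clockwise from above; stays where it is left, about 1 to 2 N at the handle.
- clamp_grip (a point): Middle of the red upright handle at the lever's end: 14 mm diameter, 34 mm high (52 to 86 mm above the table), 55 mm from the lever's axis.
- clamp_pivot (a point): On the lever's vertical axis.
- engine: Red tin fire engine, 152 x 66 x 74 mm, loose; leave it alone. Origin under its centre.
- bell: Round brass bell, 60 mm across, 47 mm high, loose; leave it alone.
- awl: Horn-handled awl, 130 mm long, 22 mm thick, loose; leave it alone.
- varnish: Small jar, 48 mm across, 75 mm high, loose; leave it alone.
- screw_cup: White bowl, 64 mm across, 35 mm high, loose; leave it alone.
- brush: Brush, loose; leave it alone.
Mind the look-alikes: they are no part of the job. Leave any yellow look-alike of the ladder_b alone.

How it is judged (in metres and radians):
On the way, in this order (a step that is already met when the one before it is completed fails the run):
1. the clamp is swung open while the rest still stands where it started (value of joint clamp above 1.2 rad and distance of pointer from where it was at the start of the episode below 0.012 m), for 0.1 s.
2. with the clamp open the pointer is brought to the red mark (value of joint clamp above 1 rad and y of pointer in the frame of mark_tip between -0.008 and 0.008 m), for 0.2 s.
3. the clamp is swung back to locked with the pointer on the mark (value of joint clamp below 0.25 rad and y of pointer in the frame of mark_tip between -0.008 and 0.008 m), for 0.2 s.
At the end, for the whole second after the job is handed in: Pointer within 8 mm of the mark, clamp below 0.25 rad; every ladder present leans on the bar, touching it, 7 to 35 degrees from upright, foot on the table before it, its middle within the bar's length, its width along the bar within 23 degrees, at rest (all of step 3 and (angle between ladder_a's own z axis and vertical between 0.12 and 0.62 rad or angle between ladder_a's own z axis and vertical between 2.52 and 3.02 rad) and height (world z) of ladder_a between 0.055 and 0.085 m and x of ladder_a in the frame of rest between -0.075 and 0 m and y of ladder_a in the frame of rest between -0.125 and 0.125 m and angle between the x axis of each of ladder_a, ladder_b, ladder_c and the y axis of rest, either way round below 0.4 rad and contact force between each of ladder_a, ladder_b, ladder_c and rest above 0.02 N and linear speed of each of ladder_a, ladder_b, ladder_c below 0.03 m/s and (angle between ladder_b's own z axis and vertical between 0.12 and 0.62 rad or angle between ladder_b's own z axis and vertical between 2.52 and 3.02 rad) and height (world z) of ladder_b between 0.055 and 0.085 m and x of ladder_b in the frame of rest between -0.075 and 0 m and y of ladder_b in the frame of rest between -0.125 and 0.125 m and (angle between ladder_c's own z axis and vertical between 0.12 and 0.62 rad or angle between ladder_c's own z axis and vertical between 2.52 and 3.02 rad) and height (world z) of ladder_c between 0.055 and 0.085 m and x of ladder_c in the frame of rest between -0.075 and 0 m and y of ladder_c in the frame of rest between -0.125 and 0.125 m).
It fails at once if a bystander is pushed more than 3 cm (distance of any of engine, bell, awl, varnish, screw_cup, brush from where it was at the start of the episode above 0.03 m).
Of ladder_a, ladder_b, ladder_c only 2 to 3 are there at a start; the rules pass over those that are not, and their reading is None.
At some moment in a run one of ladder_a, ladder_b, ladder_c may be knocked a few centimetres aside while the robot is not near it.
Once in a run the grip may slacken for a moment while it holds something.
It also fails if it takes over 210 s, if anything falls off the work surface, if the arm or the gripper's body presses on something with over 40 N, if the wrist force passes 120 N, or if a joint passes its speed limit or range.

## Working session

There is one attempt and no reset: what is moved stays moved. The work goes in short steps, each a Python script; the robot and the scene stay as the last script left them, time stands still between calls to the robot, and variables do not carry over. Pictures are saved under pics/ and viewed, and the job is handed in when it is done.

```bash
ls; mkdir -p pics
python3 - <<'E'
from bench import manip
import cv2
for n in("scene","top"):
    im=manip.capture(n); cv2.imwrite(f"pics/{n}0.png",im)
    p=manip.camera_params(n); print(n,p)
print(manip.tcp_to_tips,manip.get_ee_rot(),manip.get_clock(),manip.get_contact_force())
E
```

```text
pics
scene {'mtx': array([[391.0478017 ,   0.        , 255.70681728],
       [  0.        , 391.0478017 , 194.73326365],
       [  0.        ,   0.        ,   1.        ]]), 'k1': 0.020769233932015164, 'world_to_cam': array([[ 6.97614934e-01,  7.16431773e-01, -7.67583415e-03,
        -3.87472812e+02],
       [ 5.66134902e-01, -5.57768386e-01, -6.06947856e-01,
        -2.62642959e+02],
       [-4.39118066e-01,  4.19070331e-01, -7.94704588e-01,
         1.33956991e+03],
       [ 0.00000000e+00,  0.00000000e+00,  0.00000000e+00,
         1.00000000e+00]])}
top {'mtx': array([[405.92840152,   0.        , 256.77723034],
       [  0.        , 405.92840152, 191.12089084],
       [  0.        ,   0.        ,   1.        ]]), 'k1': -0.014946148969769951, 'world_to_cam': array([[-6.68309449e-03, -9.99720641e-01, -2.26710316e-02,
         1.87900818e+01],
       [-9.94626557e-01,  8.98791504e-03, -1.03136944e-01,
         5.62685690e+02],
       [ 1.03311897e-01,  2.18599362e-02, -9.94408767e-01,
         1.29581929e+03],
       [ 0.00000000e+00,  0.00000000e+00,  0.00000000e+00,
         1.00000000e+00]])}
19.0 [ 9.78260574e-01  2.07378187e-01 -2.01488437e-04 -7.04555132e-04] 0.1 [ 0.0944658   0.3911637  -0.05333694]
```

View pics/scene0.png

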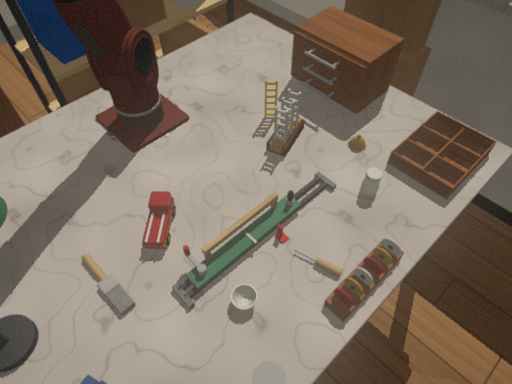

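View pics/top0.png

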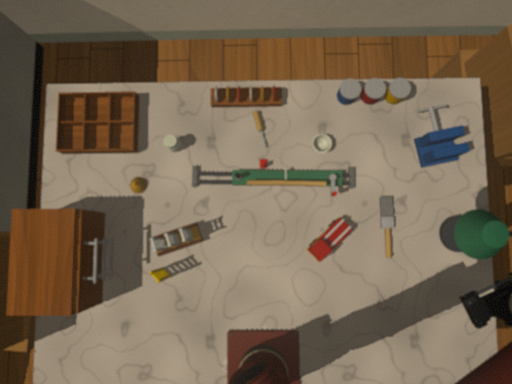

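```bash
cat > h.py <<'E'
import numpy as np, cv2
from bench import manip
def ray(n,u,v):
    p=manip.camera_params(n);K=p["mtx"];k=p["k1"];T=p["world_to_cam"]
    d=np.array([(u-K[0,2])/K[0,0],(v-K[1,2])/K[1,1]]);s=d.copy()
    for _ in range(20): s=d/(1+k*(s@s))
    R=T[:3,:3];return -R.T@T[:3,3],R.T@np.array([s[0],s[1],1])
def onz(n,u,v,z):
    o,d=ray(n,u,v);return o+d*(z-o[2])/d[2]
def proj(n,P):
    p=manip.camera_params(n);K=p["mtx"];T=p["world_to_cam"]
    q=T[:3,:3]@np.asarray(P,float)+T[:3,3];s=q[:2]/q[2];s=s*(1+p["k1"]*(s@s))
    return s*K[0,0]+K[:2,2]
def two(us,ut):
    o1,d1=ray("scene",*us);o2,d2=ray("top",*ut)
    A=np.stack([d1,-d2],1);t=np.linalg.lstsq(A,o2-o1,rcond=None)[0]
    a=o1+d1*t[0];b=o2+d2*t[1];return (a+b)/2,np.linalg.norm(a-b)
def crop(im,x,y,w,h,s,f):
    c=cv2.resize(im[y:y+h,x:x+w],None,fx=s,fy=s,interpolation=cv2.INTER_CUBIC);cv2.imwrite("pics/"+f,c)
E
python3 - <<'E'
from h import *
t=cv2.imread("pics/top0.png");s=cv2.imread("pics/scene0.png")
crop(t,185,150,180,50,4,"t1.png");crop(t,135,205,100,80,6,"t2.png")
crop(s,170,165,170,140,4,"s1.png");crop(s,250,70,80,110,5,"s2.png")
E
```

```text
(no output)
```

View pics/t1.png

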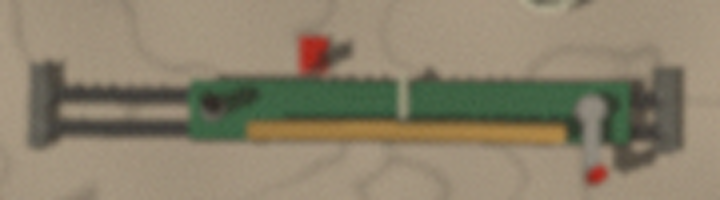

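View pics/t2.png

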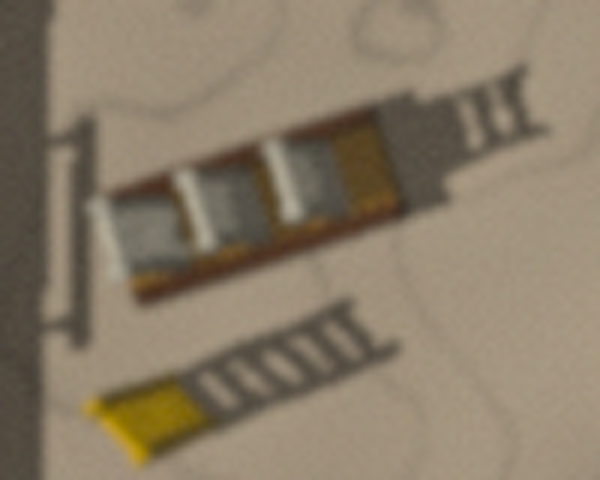

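View pics/s1.png

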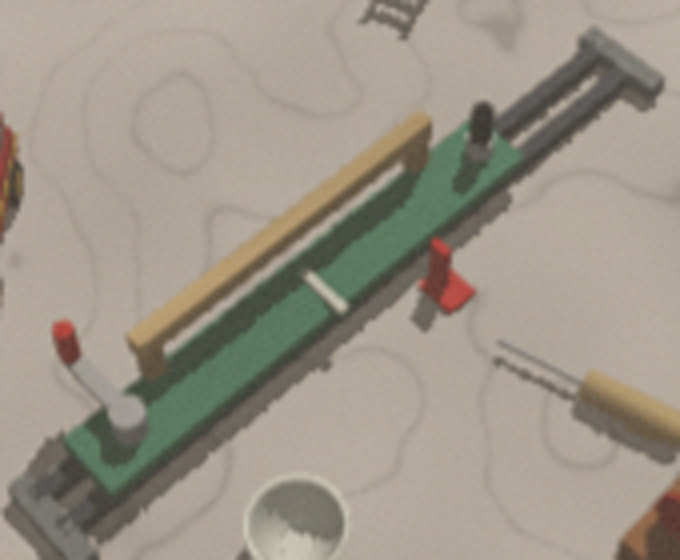

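View pics/s2.png

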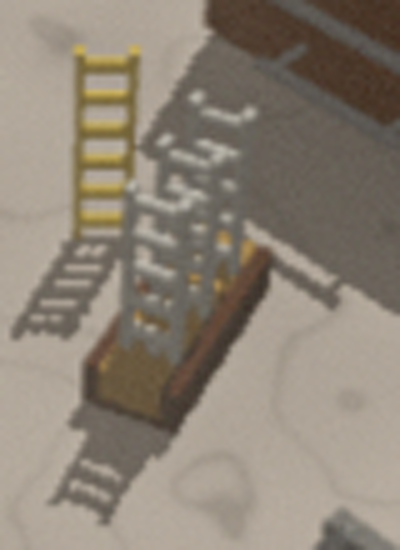

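Run:
```python
from h import *
np.set_printoptions(precision=1,suppress=True)
for n in("scene","top"): print(n,ray(n,0,0)[0])
T=lambda x,y:(185+x/4-.375,150+y/4-.375); S=lambda x,y:(170+x/4-.375,165+y/4-.375)
for nm,t in dict(bl=(247,122),bl2=(247,139),br=(567,126),br2=(567,143)).items(): print(nm,onz("top",*T(*t),80))
for nm,s in dict(bar_farleft_top=(418,114),bar_farR=(432,122),bar_near=(128,338),bar_nearR=(140,350)).items(): print(nm,onz("scene",*S(*s),80))
print("ptr",onz("top",*T(402,78),35),onz("scene",*S(345,308),35))
print("mark",onz("top",*T(313,70),35),onz("scene",*S(440,245),55),two(S(440,243),T(313,45)))
print("ends",[onz("top",*T(*p),25) for p in((190,82),(190,138),(630,82),(630,143))])
print("knob",two(S(482,108),T(210,103)),onz("top",*T(210,103),79),onz("scene",*S(482,108),79))
print("grip",two(S(64,326),T(597,176)),onz("top",*T(597,176),86),onz("scene",*S(64,326),86))
print("pivot",onz("top",*T(592,108),55),onz("scene",*S(127,412),50),two(S(127,412),T(592,108)))
T2=lambda x,y:(135+x/6-.42,205+y/6-.42);S2=lambda x,y:(250+x/5-.4,70+y/5-.4)
# ladder tops z=158
for a,b in (((98,208),(118,275)),((183,172),(208,248)),((270,142),(293,218))):
    p,q=onz("top",*T2(*a),158),onz("top",*T2(*b),158);print("lad",p,q,(p+q)/2,np.linalg.norm(p-q),np.degrees(np.arctan2((p-q)[1],(p-q)[0])))
for a,b in (((130,185),(188,205)),((162,142),(218,160)),((196,98),(250,116))):
    p,q=onz("scene",*S2(*a),158),onz("scene",*S2(*b),158);print("lads",p,q,(p+q)/2,np.linalg.norm(p-q),np.degrees(np.arctan2((p-q)[1],(p-q)[0])))
for p in ((380,105),(410,212),(140,302),(100,195)): print("blk",onz("top",*T2(*p),34))
print("yellow",onz("top",*T2(95,405),150),onz("top",*T2(140,460),150),onz("scene",*S2(78,48),150),onz("scene",*S2(137,48),150))
```

```text
scene [1007.2 -430.3  902.2]
top [ 425.9  -14.6 1347. ]
bl [592.7  45.8  80. ]
bl2 [579.2  45.8  80. ]
br [ 587.1 -205.3   80. ]
br2 [ 573.7 -204.9   80. ]
bar_farleft_top [583.4  41.8  80. ]
bar_farR [594.5  43.6  80. ]
bar_near [ 579.4 -203.1   80. ]
bar_nearR [ 590.7 -203.2   80. ]
ptr [633.6 -78.8  35. ] [636.4 -77.9  35. ]
mark [640.9  -6.2  35. ] [654.3 -10.   55. ] (array([655.9,  -8.4,  58. ]), np.float64(4.809320572243567))
ends [array([633.6,  95.3,  25. ]), array([587.1,  95.3,  25. ]), array([ 630. , -265.9,   25. ]), array([ 579.6, -264.5,   25. ])]
knob (array([608.8,  75.6,  79. ]), np.float64(1.671087595914065)) [608.2  75.   79. ] [609.2  76.4  79. ]
grip (array([ 547.5, -226.6,   83.2]), np.float64(1.173729240319566)) [ 546.9 -226.7   86. ] [ 549.4 -226.9   86. ]
pivot [ 604.6 -229.3   55. ] [ 602.6 -227.4   50. ] (array([ 604.8, -229. ,   55.1]), np.float64(0.7689148403431184))
lad [410.5 322.8 158. ] [378.  312.4 158. ] [394.2 317.6 158. ] 34.11661571029293 17.831481745471688
lad [427.7 281.3 158. ] [390.8 268.4 158. ] [409.3 274.9 158. ] 39.07672875119305 19.19138511073357
lad [442.  238.7 158. ] [405.1 227.  158. ] [423.6 232.8 158. ] 38.7708560376641 17.601537216767927
lads [407.  226.4 158. ] [442.4 237.5 158. ] [424.7 231.9 158. ] 37.09251734376625 -162.69088910655228
lads [393.5 267.4 158. ] [427.8 278.8 158. ] [410.7 273.1 158. ] 36.05362604409281 -161.660553086666
lads [379.8 311.6 158. ] [414.  321.9 158. ] [396.9 316.8 158. ] 35.74773546850125 -163.20350097690115
blk [463.2 205.7  34. ]
blk [405.8 189.   34. ]
blk [358.6 334.3  34. ]
blk [415.8 357.   34. ]
yellow [314.8 324.7 150. ] [288.4 302.2 150. ] [287.7 303.6 150. ] [313.6 329.7 150. ]
```

Run:
```python
from h import *
t=cv2.imread("pics/top0.png");s=cv2.imread("pics/scene0.png")
crop(t,380,90,132,294,2.04,"t3.png");crop(s,0,180,140,204,2.9,"s3.png")
for P in ((264,-594,241),(264,-594,0)): print(proj("top",P),proj("scene",P))
for z in (0,100,200,300): print(onz("top",480,235,z),onz("scene",0,215,z),onz("top",490,300,z),onz("scene",15,345,z))
```

```text
[485.0342444  292.88687071] [-63.50523605 231.10085606]
[445.28981822 282.08611507] [  0.96848837 283.09328972]
[ 414.79074917 -715.19370145    0.        ] [ 5.96374935e+01 -5.11577255e+02  1.13686838e-13] [ 206.08271618 -734.87219175    0.        ] [ 433.86935098 -632.93952063    0.        ]
[ 415.61651977 -663.18352384  100.        ] [ 164.67113929 -502.56493342  100.        ] [ 222.40238483 -681.4011383   100.        ] [ 497.42204463 -610.47505146  100.        ]
[ 416.44229036 -611.17334623  200.        ] [ 269.70478508 -493.5526123   200.        ] [ 238.72205347 -627.93008485  200.        ] [ 560.97473828 -588.01058229  200.        ]
[ 417.26806096 -559.16316862  300.        ] [ 374.73843088 -484.54029118  300.        ] [ 255.04172212 -574.4590314   300.        ] [ 624.52743192 -565.54611312  300.        ]
```

View pics/t3.png

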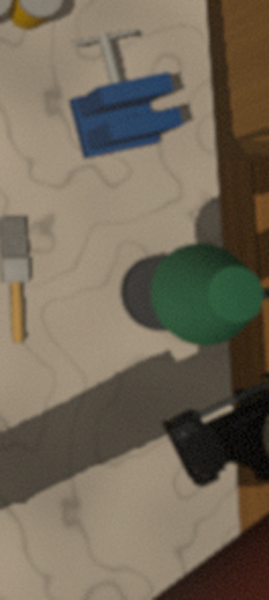

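View pics/s3.png

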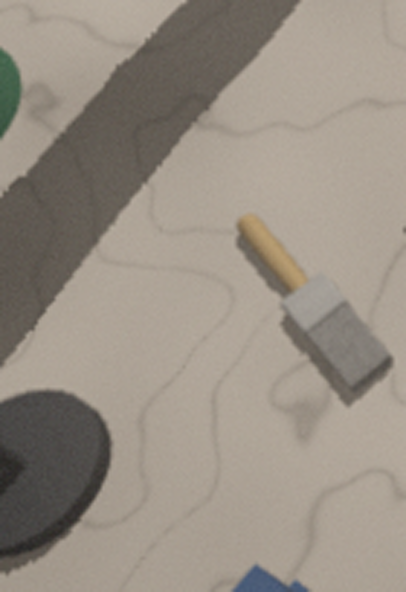

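```bash
cat >> h.py <<'E'
from scipy.spatial.transform import Rotation as Ro
def quat(yaw,tilt=0.,rest_yaw=0.):
    """tool y at world yaw (deg); tilt: lean top towards +x(rest) about the tool-y axis"""
    y=np.array([np.cos(np.radians(yaw)),np.sin(np.radians(yaw)),0])
    h=np.array([y[1],-y[0],0])
    if h[0]<0:h=-h   # roughly +x
    z=-(np.cos(np.radians(tilt))*np.array([0,0,1.])+np.sin(np.radians(tilt))*h)
    return Ro.from_matrix(np.stack([np.cross(y,z),y,z],1)).as_quat()
def st(): 
    print("t",round(manip.get_clock(),1),"p",np.round(manip.get_eef_pos(),1),"F",np.round(manip.get_contact_force(),1),"w",round(manip.get_gripper_width(),1))
RY=-1.26  # rest yaw deg
ux=np.array([np.cos(np.radians(RY)),np.sin(np.radians(RY)),0]);uy=np.array([-ux[1],ux[0],0])
E
python3 - <<'E'
from h import *
np.set_printoptions(precision=2,suppress=True)
manip.movel([264,-430,240],feed=200)
manip.movel([500,-240,200],feed=250);st()
print(manip.get_qpos())
for yaw in (90+RY,-90+RY): # at locked; opening rotates +86deg
    for a,pos in ((0,[547.5,-227,76]),(86,[603.5,-284,76])):
        q=manip.inverse_kinematics(pos,quat(yaw+a));print(yaw,a,q)
for yaw in (90+RY,-90+RY):
    print("knob",manip.inverse_kinematics([608.8,75.6,70],quat(yaw)))
    print("place",manip.inverse_kinematics([600,-80,130],quat(yaw,20)),manip.inverse_kinematics([600,60,130],quat(yaw,20)))
for yaw in (18,198): print("lad",manip.inverse_kinematics([395,317,140],quat(yaw)))
E
```

```text
t 2.4 p [ 499.2 -241.2  200. ] F [ 0.4  0.2 -0.3] w 87.0
[ 0.63  0.18 -0.29  1.74  0.06  1.22 -0.83]
88.74 0 [ 0.81  0.43 -0.61  1.76  0.28  1.04  1.65]
88.74 86 [-0.41  0.85  1.21  1.64 -0.83  1.26 -2.26]
-91.26 0 [ 0.53  0.37 -0.26  1.78  0.11  1.   -1.36]
-91.26 86 [ 0.65  0.52 -0.38  1.58  0.21  1.08  0.13]
knob [ 0.38  0.51 -0.74  1.71  0.38  1.07  1.07]
place [ 0.5   0.67 -0.68  1.37  0.35  1.59  1.35] [ 0.33  0.68 -0.73  1.38  0.31  1.57  1.15]
knob [ 0.16  0.44 -0.44  1.72  0.22  1.03 -1.95]
place [ 0.29  0.6  -0.35  1.39  0.17  1.54 -1.67] [ 0.15  0.61 -0.43  1.39  0.15  1.53 -1.88]
lad [ 0.2   0.28 -1.08  1.89  0.28  1.13 -0.67]
lad [ 0.21  0.29 -1.09  1.89  0.28  1.13  2.46]
```

```bash
cat > lever.py <<'E'
from h import *
def go(piv,a0,a1,n):
    for a in np.linspace(a0,a1,n+1)[1:]:
        d=-np.cos(a)*ux-np.sin(a)*uy
        p=piv+55*d;p[2]=76
        manip.movel(p,quat(-90+RY+np.degrees(a)),feed=90)
E
python3 - <<'E'
from h import *;from lever import go
piv=np.array([604.0,-228.5,0])
d=piv-55*ux;d[2]=130;q=quat(-90+RY)
manip.command_gripper(30,5)
manip.move_ptp(d,q);st()
d[2]=76;manip.movel(d,q,feed=80);st()
manip.command_gripper(18,5);st()
go(piv,0,1.5,6);st()
im=manip.capture("scene");cv2.imwrite("pics/s4.png",im);crop(im,150,150,200,150,4,"s4c.png")
E
```

```text
t 4.2 p [ 548.8 -227.4  130.2] F [ 0.4 -0.1  0.6] w 29.8
t 5.0 p [ 549.3 -227.3   76.3] F [ 0.1  0.2 -0.5] w 30.4
t 5.5 p [ 549.  -227.3   76.1] F [-0.7  0.  -0.3] w 18.3
t 7.9 p [ 598.6 -283.1   75.9] F [-0.4  0.2 -0.5] w 18.2
```

View pics/s4c.png

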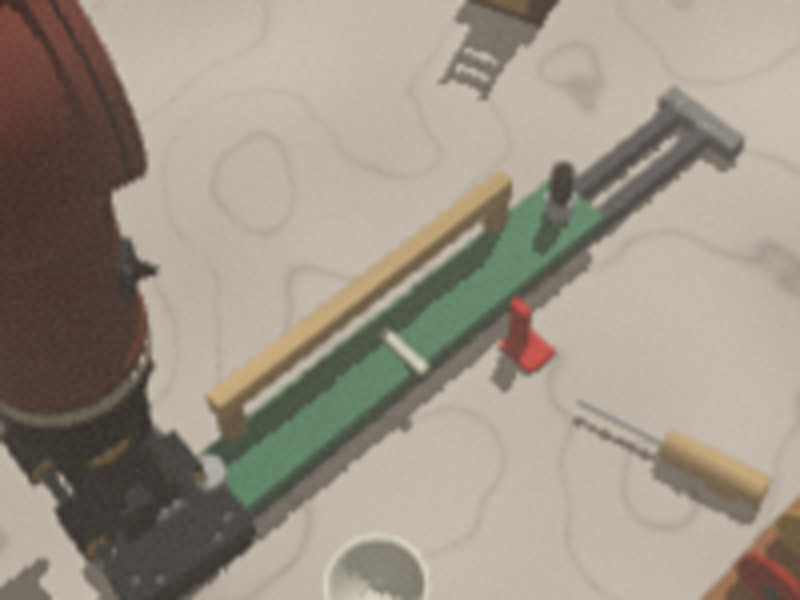

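Run:
```python
from h import *;from lever import go
piv=np.array([604.0,-228.5,0])
go(piv,1.5,1.56,1);manip.dwell(.2);st()
p=manip.get_eef_pos();p=np.array(p);p[2]=160
manip.command_gripper(30,5)
manip.movel(p,feed=150)
manip.move_ptp([560,20,180],quat(-90+RY));st()
im=manip.capture("scene");crop(im,150,150,200,150,4,"s5c.png")
im=manip.capture("top");cv2.imwrite("pics/t5.png",im);crop(im,185,150,180,60,4,"t5c.png")
```

```text
t 8.4 p [ 600.9 -283.3   75.9] F [-4.4  2.6  3.5] w 17.7
t 11.4 p [560.   19.4 179.6] F [ 0.  -0.4  0.2] w 30.1
```

View pics/s5c.png

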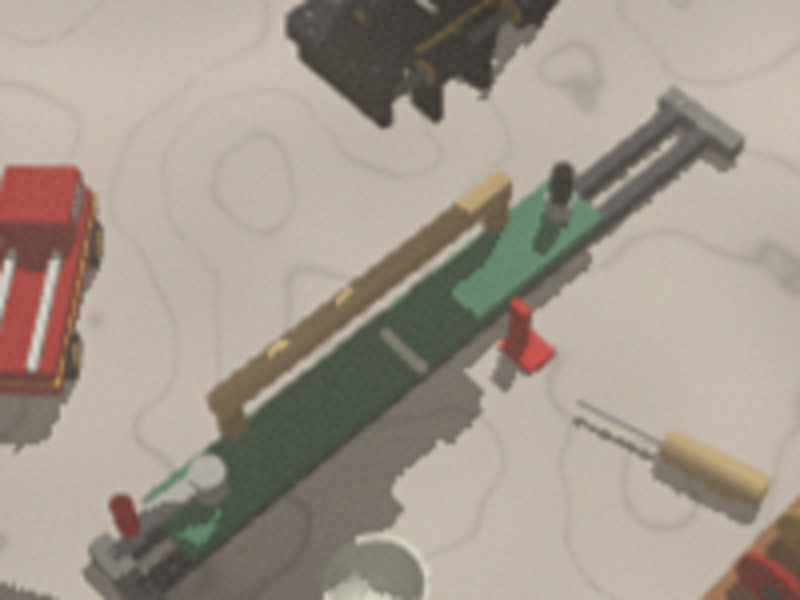

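View pics/t5c.png

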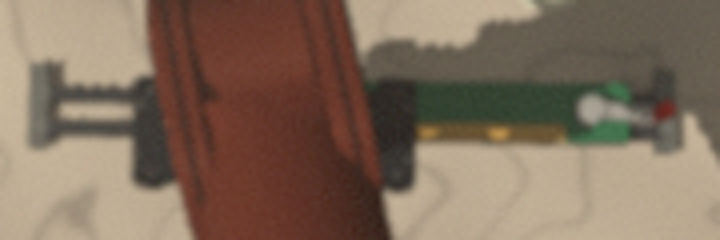

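Run:
```python
from h import *
q=quat(-90+RY);k=np.array([608.8,75.8,0])
manip.command_gripper(25,20)
manip.move_ptp([608.8,75.8,140],q)
manip.movel([608.8,75.8,70],q,feed=80);st()
manip.command_gripper(8,20);st()
p=k+uy*66;p[2]=70
manip.movel(p,q,feed=50);st()
im=manip.capture("scene");cv2.imwrite("pics/s6.png",im);crop(im,210,190,100,75,8,"s6c.png")
im=manip.capture("top");cv2.imwrite("pics/t6.png",im);crop(im,185,150,180,60,4,"t6c.png")
```

```text
t 13.4 p [609.2  76.   70.5] F [ 0.4 -0.  -1. ] w 25.2
t 13.8 p [609.2  76.3  70.5] F [0.4 2.6 2.2] w 15.2
t 15.2 p [610.4 137.6  70.4] F [ -4.8 -10.1  11.1] w 15.3
```

View pics/s6c.png

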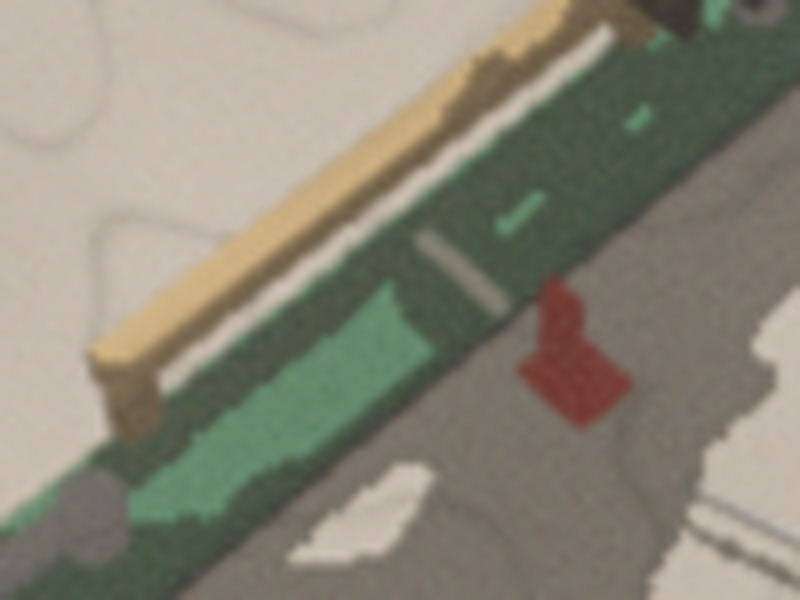

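View pics/t6c.png

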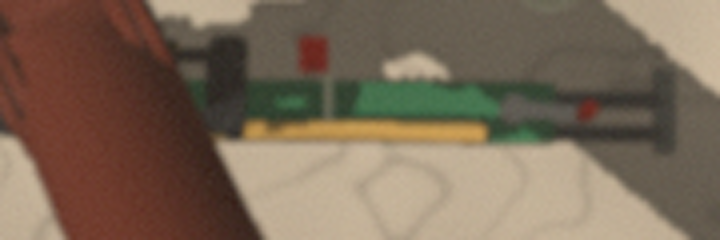

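```bash
cat > meas.py <<'E'
from h import *
def meas(tag):
    t=manip.capture("top");s=manip.capture("scene")
    cv2.imwrite(f"pics/t{tag}.png",t);cv2.imwrite(f"pics/s{tag}.png",s)
    def red(im,x0,y0,x1,y1):
        b,g,r=[c.astype(float) for c in cv2.split(im)]
        m=(r>1.8*g)&(r>1.8*b)&(r>60);mm=np.zeros_like(m);mm[y0:y1,x0:x1]=m[y0:y1,x0:x1];return mm
    m=red(t,250,150,280,172);v,u=np.nonzero(m)
    print("top red u %.2f-%.2f mean %.2f v %d-%d"%(u.min(),u.max(),u.mean(),v.min(),v.max()))
    uc=(u.min()+u.max())/2
    mk=onz("top",u.mean(),v.max()-1,35)
    # white pointer: desaturated bright column in the green strip rows 171..178
    b,g,r=[c.astype(float) for c in cv2.split(t)]
    sc=(r/g)[171:178,235:330].mean(0); k=235+np.argmax(sc[:]);
    w=np.clip(sc-0.75,0,None);lo=max(0,k-235-3);ww=w[lo:k-235+4];pu=235+lo+(ww*np.arange(len(ww))).sum()/ww.sum()
    pt=onz("top",pu,171,35)
    print("ptr u %.2f"%pu,k,np.round(sc[max(0,k-240):k-230],2),"pt",pt.round(1),"mark",mk.round(1),"mark ahead along y: %.1f"%((mk-pt)@uy))
    return t,s
E
python3 - <<'E'
from meas import *
t,s=meas("7")
S=lambda x,y:(210+x/8-.44,190+y/8-.44)
a=onz("scene",*S(507,308),35);b=onz("scene",*S(562,285),55);print(a,b,(b-a)@uy)
# base of the post on the table (shared x with front)
print([onz("scene",*S(*p),z) for p,z in (((541,352),0),((541,352),5),((520,372),0),((632,382),0),((583,428),0))])
E
```

```text
top red u 260.00-266.00 mean 262.77 v 160-167
ptr u 327.62 329 [1.03 1.08 1.06 1.08 1.1  1.16] pt [ 626.  -216.9   35. ] mark [644.6  -5.9  35. ] mark ahead along y: 211.3
[638.39279761 -17.44855012  35.        ] [653.19390088  -8.11088745  55.        ] 9.660871887485275
[array([643.75470008,  -5.17213932,   0.        ]), array([645.76911951,  -7.52809437,   5.        ]), array([644.25589703, -15.85685288,   0.        ]), array([673.2166946 ,   8.07035479,   0.        ]), array([ 6.73894696e+02, -1.64902742e+01,  1.13686838e-13])]
```

Run:
```python
from h import *
q=quat(-90+RY);k=np.array([608.8,75.8,70])
manip.movel(k+uy*77,q,feed=30);manip.dwell(.2);st()
manip.command_gripper(26,20);st()
p=np.array(manip.get_eef_pos());p[2]=150
manip.movel(p,q,feed=150)
manip.move_ptp([480,150,220],q);st()
im=manip.capture("scene");cv2.imwrite("pics/s8.png",im);crop(im,210,190,100,75,8,"s8c.png")
im=manip.capture("top");cv2.imwrite("pics/t8.png",im);crop(im,240,150,100,50,8,"t8c.png")
```

```text
t 16.1 p [610.8 148.9  70. ] F [ -2.  -11.7   8. ] w 15.3
t 16.7 p [610.2 153.3  69.8] F [-0.  -0.3  0.7] w 26.3
t 18.0 p [480.  149.6 219.5] F [ 0.4 -0.5  0.6] w 25.9
```

View pics/s8c.png

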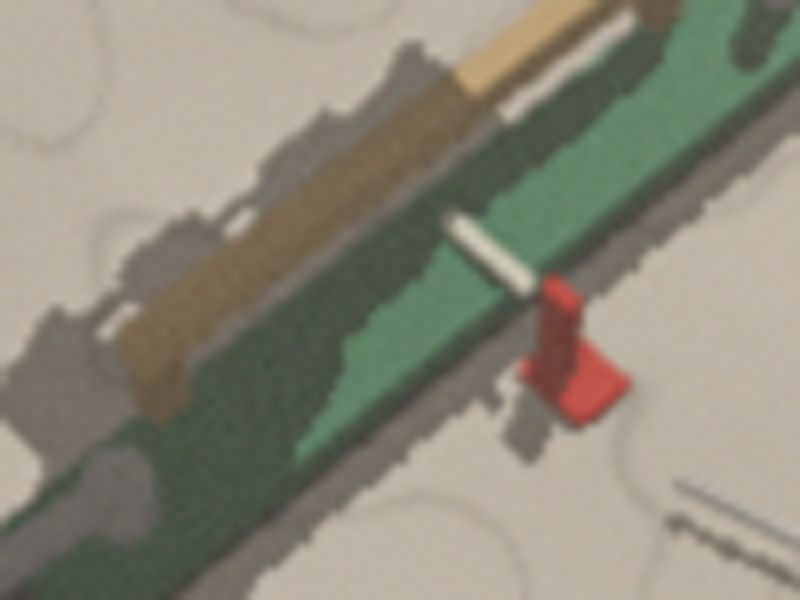

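View pics/t8c.png

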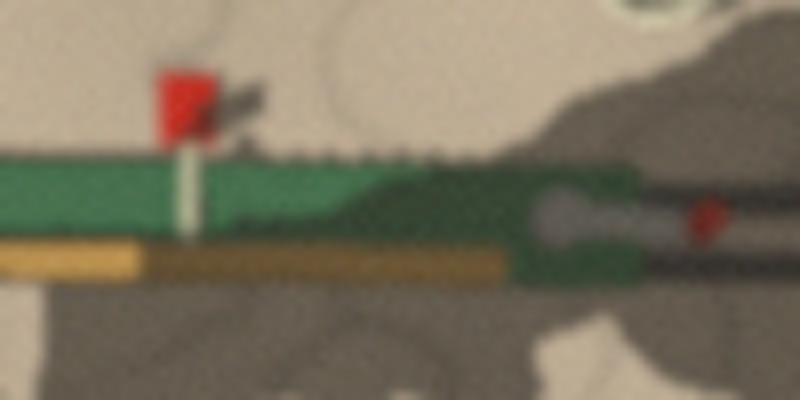

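Run:
```python
from h import *;from lever import go
T=lambda x,y:(240+x/8-.44,150+y/8-.44)
print(onz("top",*T(562,215),55),onz("top",*T(709,216),86))
piv=np.array([604.0,-228.5,0])+uy*72.6;print(piv)
a=1.5
d=piv-55*(np.cos(a)*ux+np.sin(a)*uy);q=quat(-90+RY+np.degrees(a))
d[2]=150;manip.command_gripper(30,5);manip.move_ptp(d,q)
d[2]=76;manip.movel(d,q,feed=80);st()
manip.command_gripper(18,5)
go(piv,1.5,-0.03,6);manip.dwell(.2);st()
manip.command_gripper(30,5)
p=np.array(manip.get_eef_pos());p[2]=160;manip.movel(p,feed=150)
manip.move_ptp([400,-250,230],q);st()
im=manip.capture("scene");cv2.imwrite("pics/s9.png",im);crop(im,170,190,140,105,5.7,"s9c.png")
im=manip.capture("top");cv2.imwrite("pics/t9.png",im);crop(im,240,150,100,50,8,"t9c.png")
```

```text
[ 605.91868033 -156.47578957   55.        ] [ 600.64992383 -210.35398081   86.        ]
[ 605.5964287  -155.91755436    0.        ]
t 21.4 p [ 601.  -210.8   76.6] F [ 0.5  0.7 -0.1] w 29.8
t 24.6 p [ 550.7 -153.3   75.9] F [-0.6 -0.4 -1.3] w 18.1
t 27.5 p [ 400.1 -249.8  229.6] F [-0.5  0.2 -0.1] w 30.0
```

View pics/s9c.png

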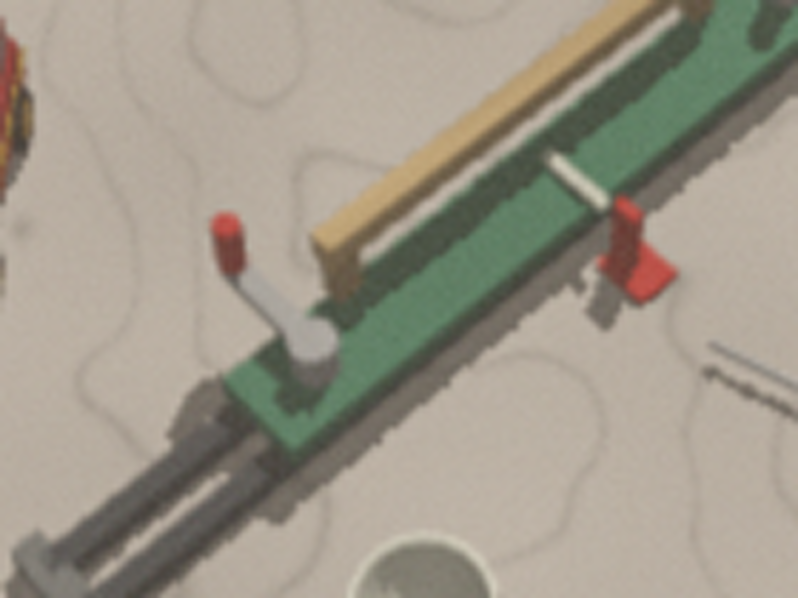

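View pics/t9c.png

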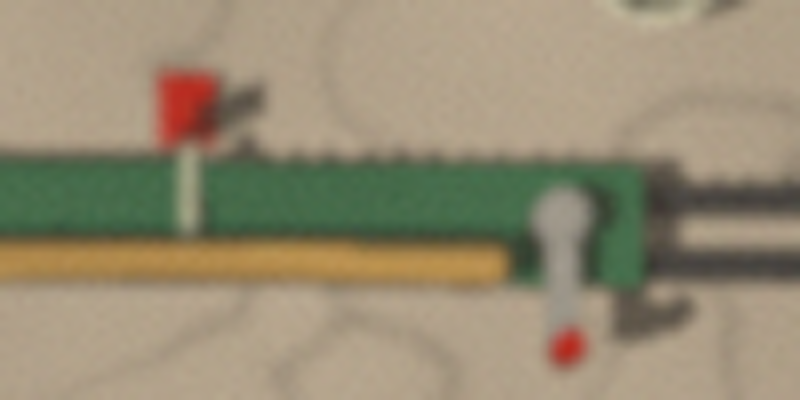

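```bash
cat > lad.py <<'E'
from h import *
YAW=17.7
OFF=52
def pick(c):
    q=quat(YAW)
    manip.command_gripper(54,60)
    manip.move_ptp([c[0],c[1],235],q)
    manip.movel([c[0],c[1],83+OFF],q,feed=120);st()
    manip.command_gripper(30,60);st()
    manip.movel([c[0],c[1],83+OFF+15],q,feed=30);st()
    manip.movel([c[0],c[1],83+OFF+95],q,feed=100);st()
def snap(tag,sb,tb):
    s=manip.capture("scene");t=manip.capture("top")
    cv2.imwrite(f"pics/sf{tag}.png",s);cv2.imwrite(f"pics/tf{tag}.png",t)
    crop(s,*sb,f"sc{tag}.png");crop(t,*tb,f"tc{tag}.png")
def tcp(yw,tilt,gap,dz,off=OFF):
    """TCP for a ladder at world y=yw leaning at tilt with given gap (mm) off the bar"""
    xb=578.3+0.022*(yw+80);th=np.radians(tilt);s,c=np.sin(th),np.cos(th)
    cz=75*c+5*s;t=(80-cz+5*s)/c
    C=np.array([xb-(5*c+t*s)-gap,yw,cz+dz])
    return C+off*(s*ux+c*np.array([0,0,1]))
E
python3 - <<'E'
from lad import *
snap("a",(240,70,110,82,7),(130,200,110,82,7))
pick([424,232.5])
print(manip.get_qpos())
snap("b",(200,20,180,160,4),(130,150,150,130,4))
E
```

```text
t 31.1 p [424.4 232.8 135.7] F [0.2 1.  0.6] w 54.3
t 31.6 p [424.3 232.6 135.4] F [-0.1  0.3  3.3] w 39.3
t 32.2 p [424.5 232.9 150.8] F [ 0.4 -1.3  3.2] w 39.2
t 33.2 p [423.7 232.3 229.4] F [ 0.1  0.3 -1.1] w 39.6
[ 0.23706429  0.05380177 -0.84363884  1.83873802  0.04185646  1.26819547
 -0.30945096]
```

View pics/scb.png

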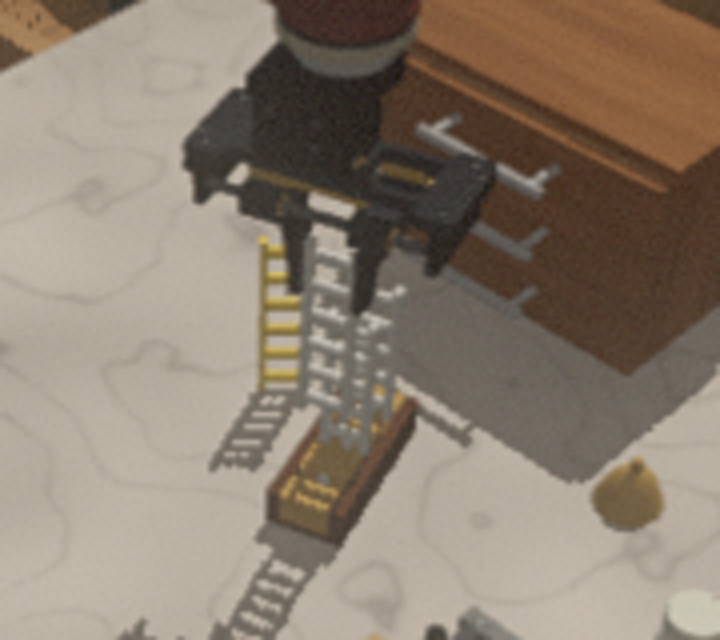

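View pics/tcb.png

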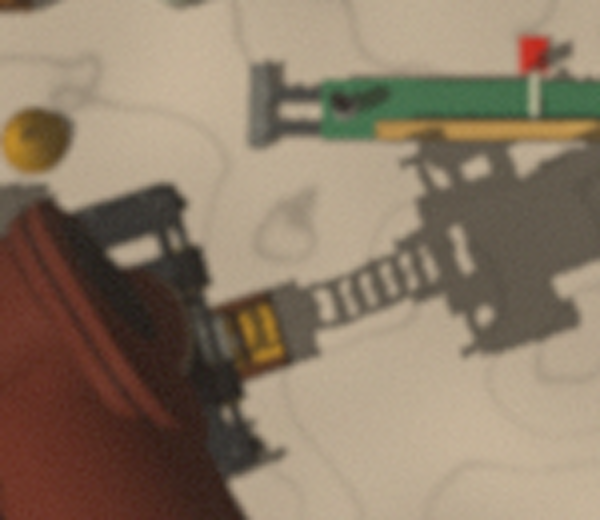

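View pics/tca.png

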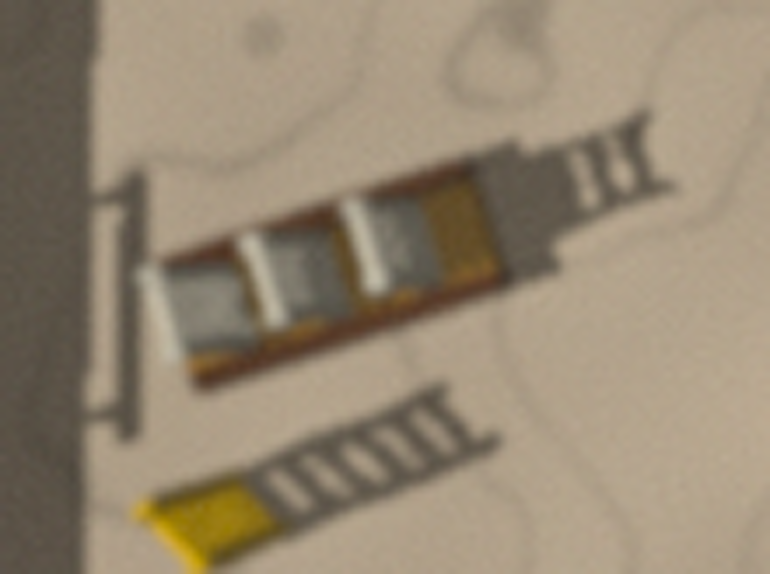

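Run:
```python
from lad import *
np.set_printoptions(precision=2,suppress=True)
print(proj("scene",(423.7,232.3,229.4-52-75)),proj("scene",(423.7,232.3,229.4-52+75)))
q=quat(90+RY,20);
manip.movel([470,120,230],quat(55),feed=250)
p=tcp(-85,20,15,60);print(p)
manip.move_ptp(p,q);st();print(manip.get_qpos())
snap("c",(180,90,180,150,4),(200,110,150,110,5))
```

```text
[280.39 122.96] [282.79  80.76]
[572.81 -85.39 181.05]
t 35.1 p [572.9 -83.1 181.6] F [0.9 0.5 0. ] w 39.2
[ 0.46  0.54 -0.57  1.41  0.24  1.62  1.42]
```

View pics/scc.png

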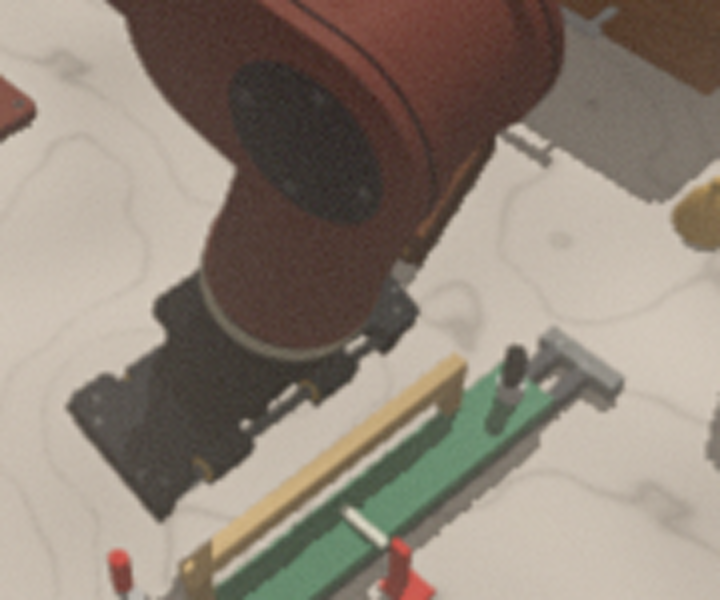

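View pics/tcc.png

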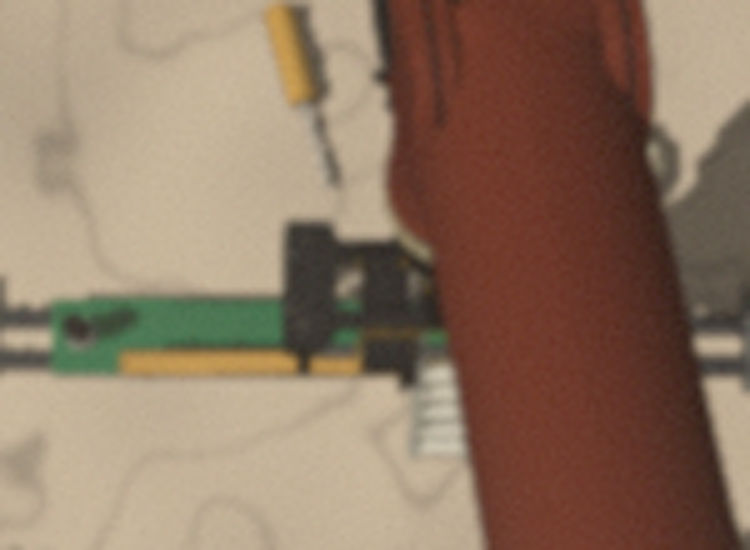

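```bash
cat >> lad.py <<'E'
def place(yw,gap=6):
    q=quat(90+RY,20)
    for dz in (30,2,0,-1.5,-3,-4.5,-6):
        manip.movel(tcp(yw,20,gap,dz),q,feed=80 if dz>2 else 25)
        F=np.array(manip.get_contact_force());print(dz,np.round(F,1),np.round(manip.get_eef_pos(),1))
        if dz<=2 and F[2]>3: break
    for g in (4,2,0,-1.5,-3):
        if g>=gap: continue
        manip.movel(tcp(yw,20,g,dz),q,feed=25)
        F=np.array(manip.get_contact_force());print("g",g,np.round(F,1),np.round(manip.get_eef_pos(),1))
        if F[0]<-3: break
def release():
    manip.command_gripper(50,20);st()
    p=np.array(manip.get_eef_pos());r=Ro.from_quat(manip.get_ee_rot()).as_matrix()
    manip.movel(p-r[:,2]*75,feed=100)
E
python3 - <<'E'
from lad import *
place(-85)
snap("d",(180,90,180,150,4),(200,110,150,110,5))
E
```

```text
30 [ 0.4 -0.2 -1.3] [581.6 -85.3 150.6]
2 [ 0.  -1.1 -1.2] [581.9 -85.4 123.2]
0 [ 0.1 -0.4 -1.2] [581.8 -85.4 121. ]
-1.5 [ 0.2 -0.   6.6] [582.1 -85.4 120.4]
g 4 [-2.2  0.3  6.7] [583.6 -85.4 120.2]
g 2 [-2.8 -0.3  7. ] [585.3 -85.4 120.1]
g 0 [-3.1 -0.1  7. ] [587.1 -85.4 120.1]
```

View pics/tcd.png

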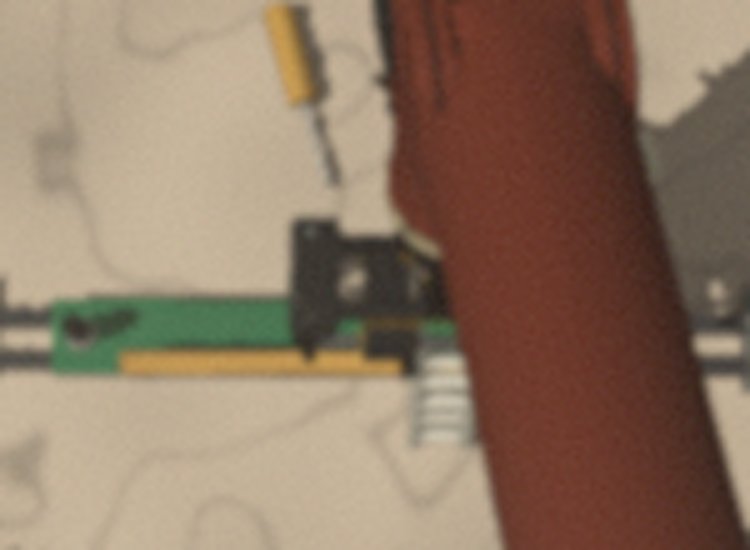

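Run:
```python
from lad import *
release();st()
manip.movel([500,100,235],quat(50),feed=250)
snap("e",(180,150,180,150,4),(200,130,150,110,5))
s=cv2.imread("pics/sfe.png");t=cv2.imread("pics/tfe.png");crop(s,240,70,110,82,7,"sce2.png");crop(t,130,200,110,82,7,"tce2.png")
```

```text
t 38.9 p [587.8 -85.4 119.4] F [-0.4  0.3  0.7] w 50.0
t 39.8 p [613.1 -86.  189.3] F [0.3 0.  0.6] w 49.7
```

View pics/sce.png

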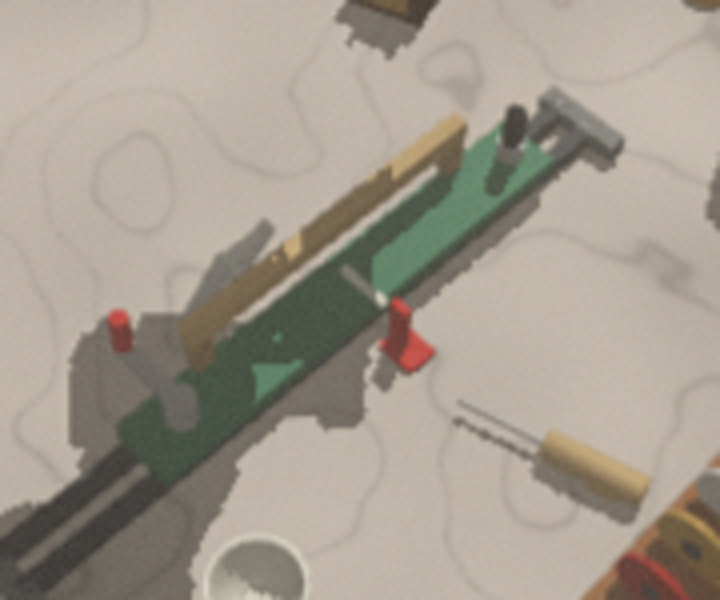

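View pics/tce.png

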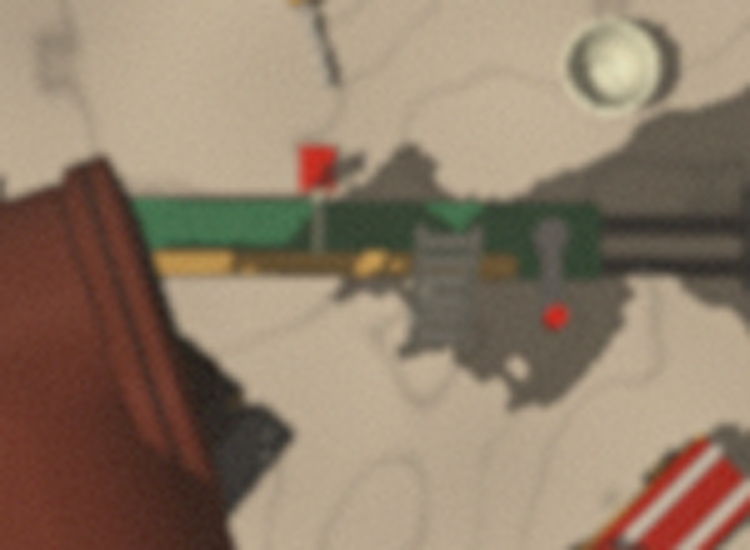

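View pics/sce2.png

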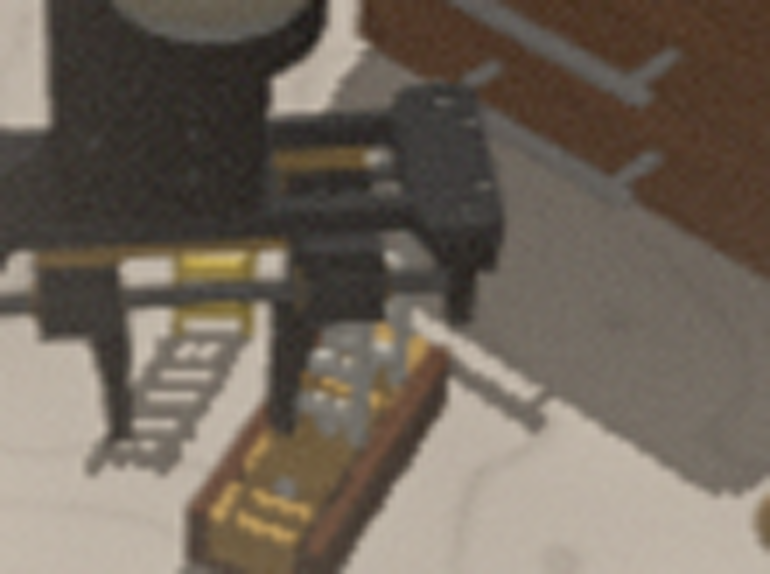

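View pics/tce2.png

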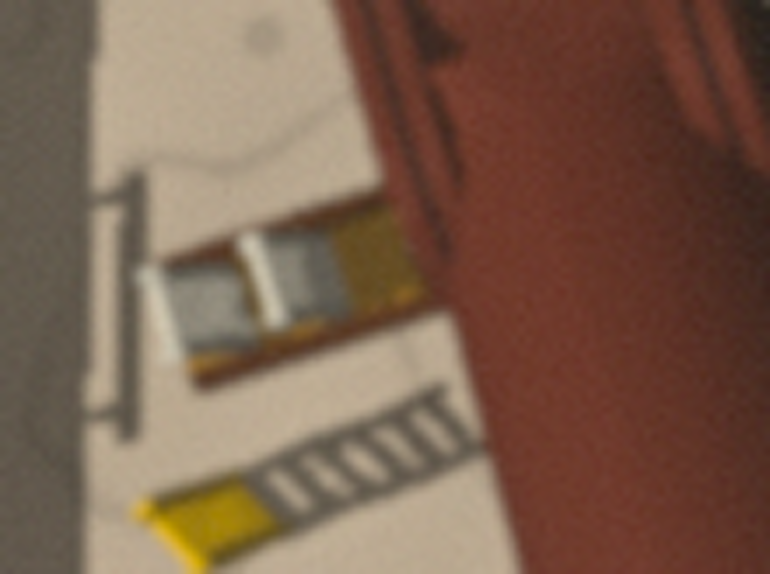

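Run:
```python
from lad import *
for y in(-105,-65):
  print(proj("scene",(595,y,141)),proj("top",(595,y,141)),proj("scene",(545,y,0)),proj("top",(545,y,0)))
s=cv2.imread("pics/sfe.png");crop(s,205,180,60,60,10,"e3.png")
t=cv2.imread("pics/tfe.png");crop(t,260,160,60,50,12,"e4.png")
```

```text
[235.05491041 214.74643389] [295.72969277 176.21878109] [225.1540484  233.42187002] [292.89556134 197.03559442]
[247.35999621 205.09588782] [282.35285435 176.34836715] [236.08169993 224.6792032 ] [280.85733424 197.14019339]
```

View pics/e3.png

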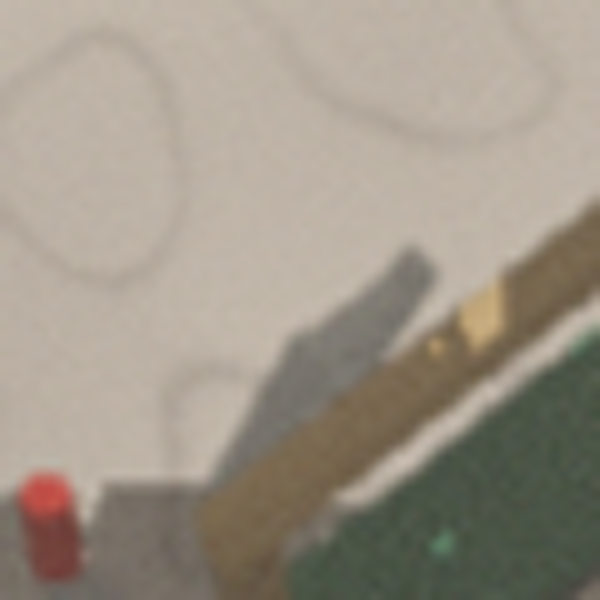

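View pics/e4.png

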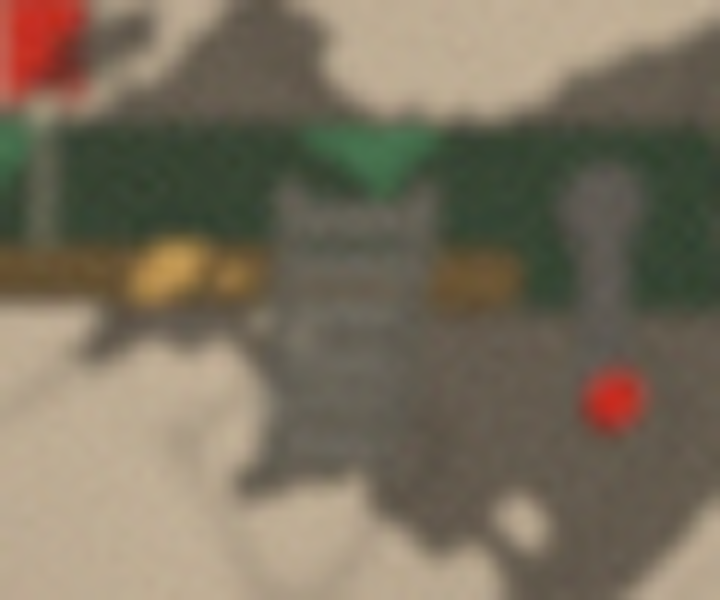

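Run:
```python
from lad import *
manip.movel([440,200,240],quat(YAW),feed=200)
pick([410,274])
snap("g",(200,20,180,160,4),(130,150,150,130,4))
print(proj("scene",(410,274,102.5)),proj("scene",(410,274,252.5)))
manip.movel([470,120,235],quat(55),feed=250)
manip.move_ptp(tcp(-7,20,15,60),quat(90+RY,20));st()
snap("h",(180,90,180,150,4),(200,110,150,110,5))
```

```text
t 43.5 p [410.4 274.3 135.7] F [-0.5  0.   0.5] w 54.0
t 43.9 p [410.2 274.1 135.4] F [-0.8 -0.6  3.2] w 39.2
t 44.6 p [410.6 274.4 150.9] F [ 0.3 -2.2  1.9] w 39.6
t 45.5 p [409.7 273.8 229.3] F [ 1.2  0.3 -1.1] w 39.2
[286.57360393 114.1515574 ] [289.62097935  71.86772116]
t 47.3 p [574.6  -6.  180.4] F [-0.1  0.2 -1.3] w 39.2
```

View pics/scg.png

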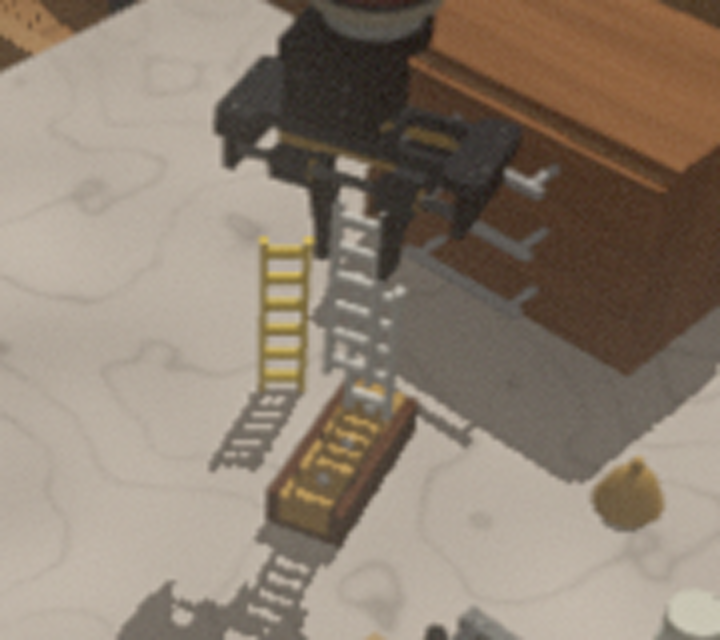

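View pics/tch.png

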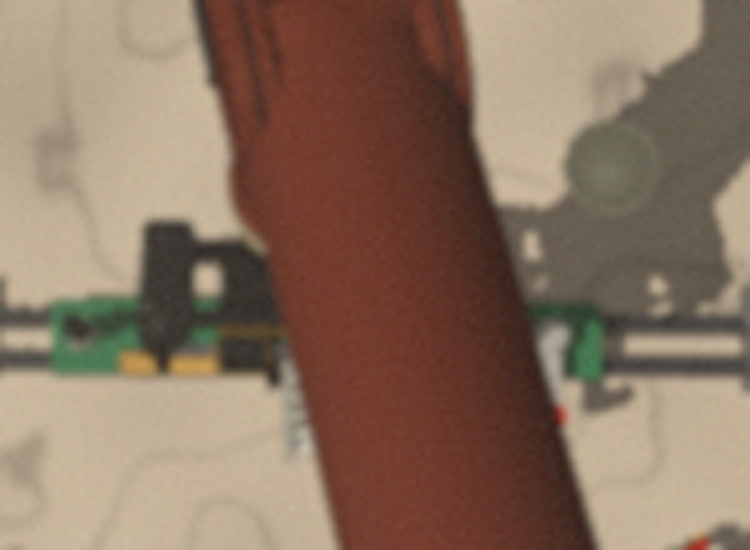

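Run:
```python
from lad import *
place(-7)
release();st()
manip.movel([480,180,240],quat(40),feed=250)
snap("i",(180,150,180,150,4),(200,130,150,110,5))
t=cv2.imread("pics/tfi.png");crop(t,130,200,110,82,7,"tci2.png")
```

```text
30 [ 0.1  0.  -0.8] [583.3  -7.4 150.6]
2 [-0.1 -0.1 -1.1] [583.6  -7.4 123.3]
0 [-0.8 -0.3 -1.5] [583.4  -7.4 120.9]
-1.5 [ 0.3 -0.8  4. ] [583.8  -7.4 120.1]
g 4 [-2.6  0.7  6.1] [585.3  -7.3 119.9]
g 2 [-2.7  0.3  7.2] [587.1  -7.4 119.7]
g 0 [-3.1  0.4  5.9] [589.1  -7.3 119.7]
t 51.0 p [589.6  -7.4 119.5] F [ 0.  -0.8 -0.6] w 49.5
t 51.9 p [614.8  -8.  189.3] F [ 0.3  0.3 -0.9] w 50.1
```

View pics/sci.png

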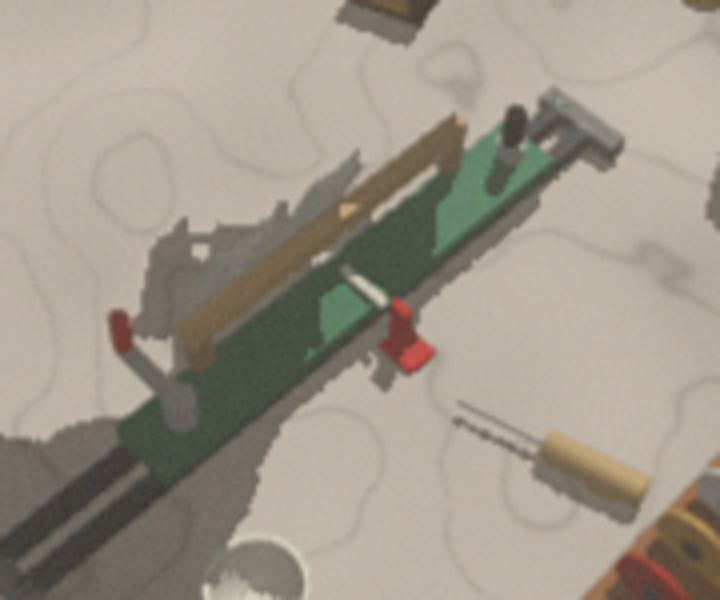

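View pics/tci.png

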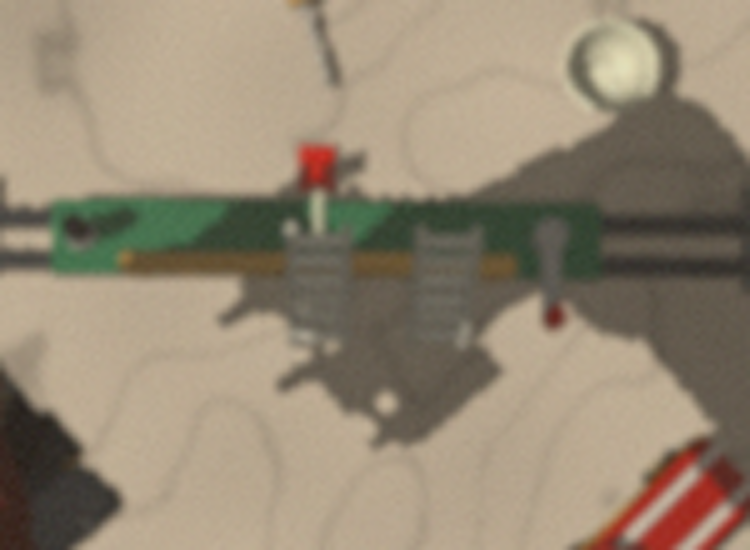

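View pics/tci2.png

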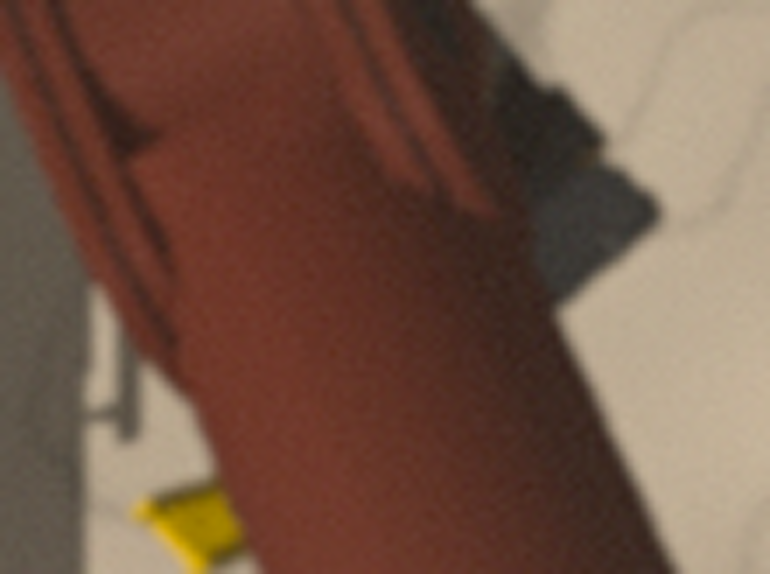

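Run:
```python
from lad import *
b=onz("scene",360,107,0);print(b,[proj("scene",(b[0],b[1],z)).round(0) for z in (100,150,200,250)])
b=onz("scene",293,76,0);print(b)
manip.movel([440,250,240],quat(YAW),feed=200)
snap("j",(240,30,150,120,5),(100,180,140,120,5))
```

```text
[488.20419301 572.3387813    0.        ] [array([366.,  83.]), array([370.,  70.]), array([373.,  56.]), array([377.,  41.])]
[2.04292566e+02 5.37879222e+02 1.13686838e-13]
```

View pics/scj.png

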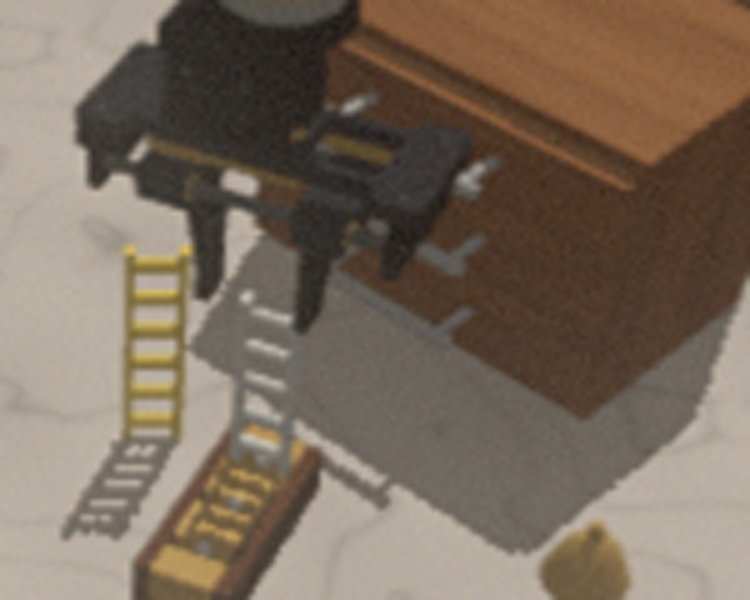

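View pics/tcj.png

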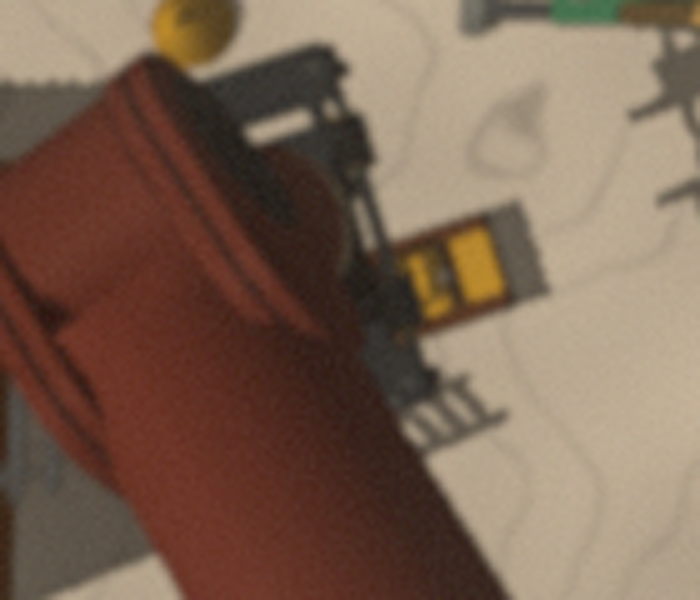

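Run:
```python
from lad import *
pick([395.7,317.2])
snap("k",(200,20,180,160,4),(130,150,150,130,4))
manip.movel([460,160,235],quat(50),feed=250)
manip.move_ptp(tcp(71,20,15,60),quat(90+RY,20));st()
snap("l",(180,90,180,150,4),(150,110,150,110,5))
```

```text
t 55.8 p [396.2 317.5 135.7] F [-0.1  0.1 -0.2] w 54.1
t 56.2 p [395.9 317.4 135.4] F [-0.1 -0.1  2.6] w 39.5
t 56.9 p [396.3 317.7 151. ] F [ 1.1 -1.   0.6] w 39.4
t 57.8 p [395.4 317.  229.3] F [-0.5  0.8 -0.7] w 39.3
t 59.6 p [575.8  72.6 181.3] F [-0.1  0.6 -0.4] w 39.5
```

View pics/sck.png

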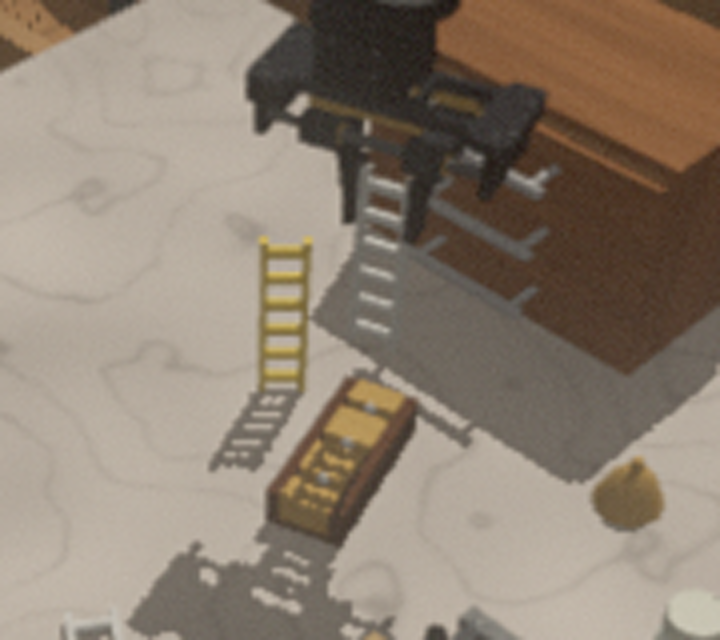

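View pics/tcl.png

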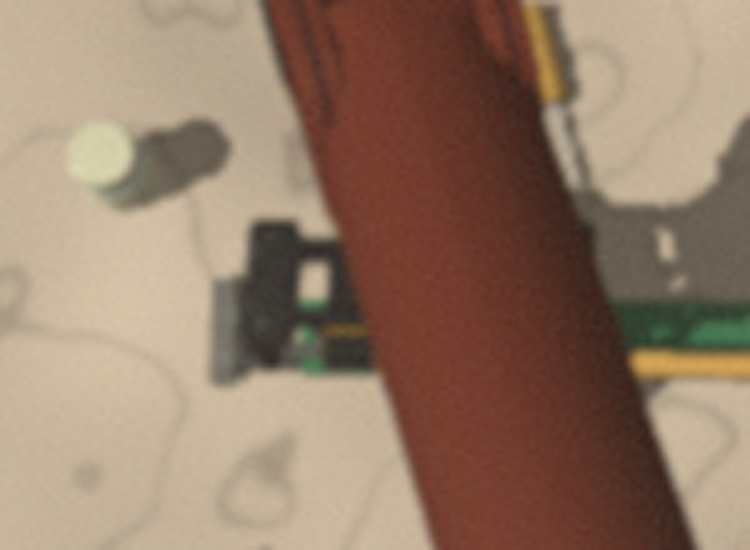

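View pics/scl.png

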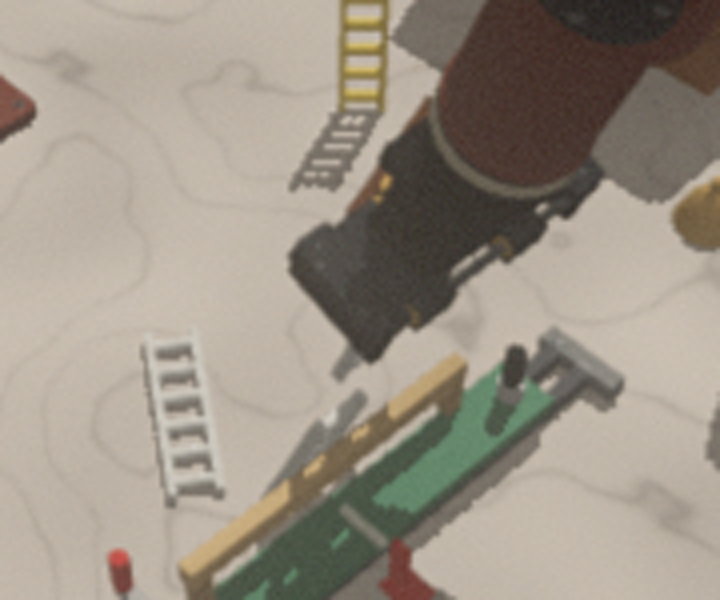

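Run:
```python
from lad import *
place(71)
release();st()
manip.movel([440,250,240],quat(YAW),feed=250)
snap("m",(170,140,170,140,4.5),(190,130,170,120,4.5))
```

```text
30 [-0.3 -0.7 -0.4] [585.   70.6 150.6]
2 [ 0.1  0.  -0.1] [585.3  70.7 123.3]
0 [ 0.3  0.1 -1. ] [585.2  70.6 120.9]
-1.5 [ 0.4 -0.1  5.5] [585.5  70.7 120.3]
g 4 [-1.5 -0.4  6.5] [587.1  70.7 120.1]
g 2 [-2.5 -0.4  6.2] [588.8  70.7 119.9]
g 0 [-2.2  0.6  6.4] [590.6  70.8 119.9]
g -1.5 [-6.2 -0.   7.1] [591.4  70.8 119.8]
t 63.6 p [592.8  70.6 119.5] F [-0.1 -0.3  1. ] w 49.7
t 64.5 p [618.   70.  189.3] F [ 0.3 -0.4 -0.6] w 50.2
```

View pics/scm.png

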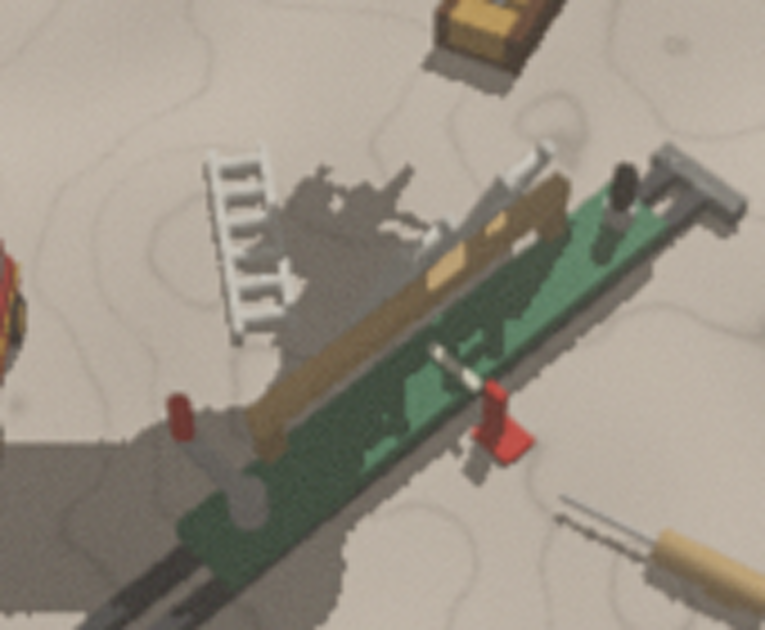

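View pics/tcm.png

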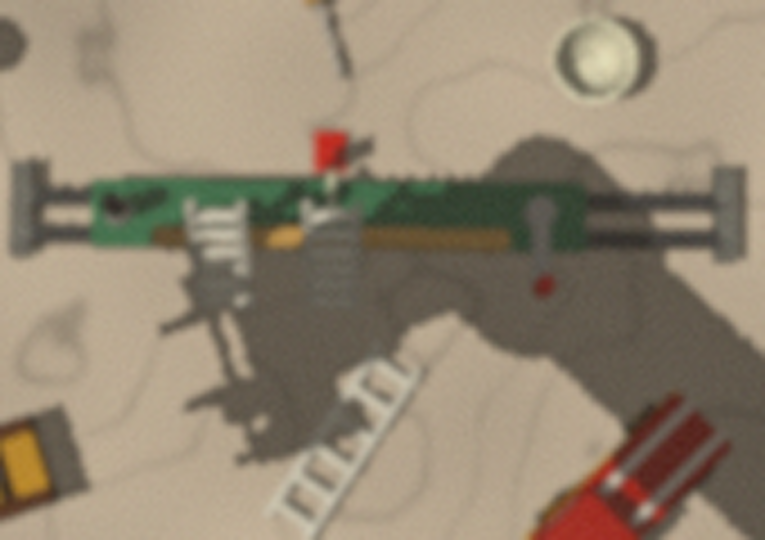

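```bash
cat > flat.py <<'E'
from h import *
def flat():
    t=cv2.imread("pics/flat_t.png");s=cv2.imread("pics/flat_s.png");out={}
    return t,s
E
python3 - <<'E'
from lad import *
np.set_printoptions(precision=2,suppress=True)
T=lambda x,y:(190+x/4.5-.39,130+y/4.5-.39);S=lambda x,y:(170+x/4.5-.39,140+y/4.5-.39)
tc=[(263,508),(308,540),(424,370),(378,352)]
sc=[(204,158),(265,148),(303,325),(234,340)]
for n,f,L in(("top",T,tc),("scene",S,sc)):
    P=np.array([onz(n,*f(*p),9)[:2] for p in L]);print(n,P,P.mean(0),[np.linalg.norm(P[i]-P[i-1]) for i in range(4)])
for tilt in (-50,-60,-70):
  for yaw in (90+RY,-90+RY):
    for pos in ([570,-85,100],[480,-85,150],[480,0,200]):
        print(tilt,round(yaw),pos,manip.inverse_kinematics(pos,quat(yaw,tilt)))
E
```

```text
top [[396.06  44.51]
 [372.8   11.93]
 [495.56 -73.83]
 [509.02 -40.34]] [443.36 -14.43] [np.float64(141.27433979231347), np.float64(40.03841633699592), np.float64(149.7473430123419), np.float64(36.096253205753584)]
scene [[374.06   6.39]
 [396.04  41.14]
 [519.95 -38.22]
 [498.46 -76.05]] [447.12 -16.69] [np.float64(149.2340001391259), np.float64(41.11301676888177), np.float64(147.14445790746856), np.float64(43.50251587317336)]
-50 89 [570, -85, 100] None
-50 89 [480, -85, 150] None
-50 89 [480, 0, 200] None
-50 -91 [570, -85, 100] None
-50 -91 [480, -85, 150] None
-50 -91 [480, 0, 200] None
-60 89 [570, -85, 100] None
-60 89 [480, -85, 150] None
-60 89 [480, 0, 200] None
-60 -91 [570, -85, 100] None
-60 -91 [480, -85, 150] None
-60 -91 [480, 0, 200] None
-70 89 [570, -85, 100] None
-70 89 [480, -85, 150] None
-70 89 [480, 0, 200] None
-70 -91 [570, -85, 100] None
-70 -91 [480, -85, 150] None
-70 -91 [480, 0, 200] None
```

Run:
```python
from lad import *
np.set_printoptions(precision=2,suppress=True)
c=np.array([445.5,-15.7]);a=np.radians(-33.6);d=np.array([np.cos(a),np.sin(a)])
for k in (-62,-55,-45,-35):
  for yaw in (56.4,236.4):
    for tilt in (0,10):
      p=c+k*d;print(k,yaw,tilt,p,manip.inverse_kinematics([*p,22],quat(yaw,tilt)))
```

```text
-62 56.4 0 [393.86  18.61] [ 0.09  0.09 -0.25  2.27  0.03  0.78  0.8 ]
-62 56.4 10 [393.86  18.61] [ 0.12  0.19 -0.2   2.17 -0.09  0.93  0.96]
-62 236.4 0 [393.86  18.61] [ 0.05  0.09 -0.22  2.27  0.03  0.78 -2.34]
-62 236.4 10 [393.86  18.61] [ 0.05  0.19 -0.13  2.17 -0.1   0.93 -2.16]
-55 56.4 0 [399.69  14.74] [ 0.09  0.1  -0.25  2.26  0.04  0.78  0.81]
-55 56.4 10 [399.69  14.74] [ 0.12  0.2  -0.19  2.15 -0.08  0.93  0.97]
-55 236.4 0 [399.69  14.74] [ 0.05  0.1  -0.21  2.26  0.03  0.78 -2.33]
-55 236.4 10 [399.69  14.74] [ 0.06  0.2  -0.12  2.16 -0.1   0.93 -2.15]
-45 56.4 0 [408.02   9.2 ] [ 0.1   0.12 -0.24  2.24  0.04  0.79  0.82]
-45 56.4 10 [408.02   9.2 ] [ 0.13  0.22 -0.19  2.13 -0.08  0.94  0.98]
-45 236.4 0 [408.02   9.2 ] [ 0.06  0.11 -0.19  2.24  0.03  0.79 -2.32]
-45 236.4 10 [408.02   9.2 ] [ 0.06  0.21 -0.11  2.14 -0.1   0.94 -2.14]
-35 56.4 0 [416.35   3.67] [ 0.11  0.13 -0.23  2.22  0.04  0.79  0.83]
-35 56.4 10 [416.35   3.67] [ 0.14  0.23 -0.18  2.11 -0.08  0.94  0.99]
-35 236.4 0 [416.35   3.67] [ 0.06  0.13 -0.18  2.23  0.03  0.79 -2.3 ]
-35 236.4 10 [416.35   3.67] [ 0.07  0.23 -0.1   2.12 -0.1   0.94 -2.13]
```

Run:
```python
from lad import *
np.set_printoptions(precision=2,suppress=True)
c=np.array([445.5,-15.7]);a=np.radians(-33.6);d=np.array([np.cos(a),np.sin(a)]);k=-58
p=c+k*d;q=quat(56.4)
manip.movel([440,120,220],q,feed=250)
manip.command_gripper(56,6)
manip.move_ptp([*p,120],q)
manip.movel([*p,40],q,feed=120);manip.movel([*p,21],q,feed=40);st()
manip.command_gripper(30,6);st()
snap("n",(170,60,200,160,3.9),(190,130,170,120,4.5))
```

```text
t 69.7 p [397.1  16.4  20.9] F [-0.1 -0.8 -1.1] w 56.0
t 70.2 p [397.3  16.4  21.1] F [ 0.1 -0.3  1.8] w 40.0
```

View pics/scn.png

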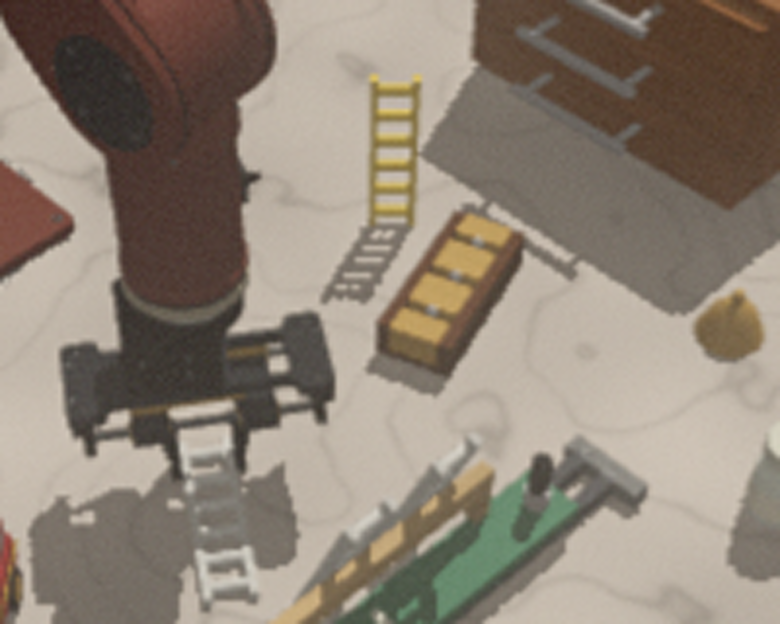

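View pics/tcn.png

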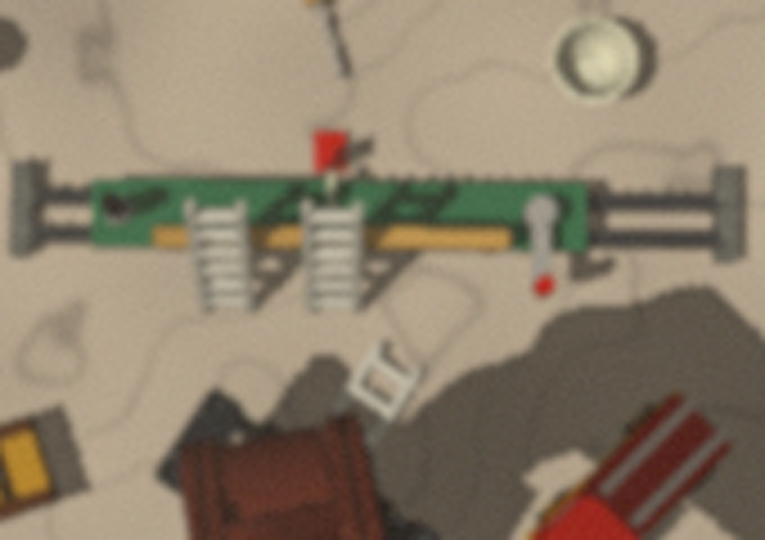

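Run:
```python
from lad import *
np.set_printoptions(precision=2,suppress=True)
c=np.array([445.5,-15.7]);a=np.radians(-33.6);d=np.array([np.cos(a),np.sin(a)])
F=c+75*d;L=133
for ph in range(10,91,10):
    f=np.radians(ph);h=F-d*L*np.cos(f)
    z=L*np.sin(f)+5*np.cos(f)+16+0.5
    manip.movel([*h,z],feed=90)
    if ph%20==10: st()
snap("o",(170,60,200,160,3.9),(190,130,170,120,4.5))
```

```text
t 70.7 p [399.   15.2  44.5] F [-0.8 -0.2 -1. ] w 40.3
t 71.5 p [412.    6.5  87.1] F [-0.1  0.7 -2. ] w 39.8
t 72.3 p [436.8  -9.9 121.5] F [-0.8  0.4 -0.9] w 39.9
t 73.1 p [470. -32. 143.] F [-0.6 -0.7 -0. ] w 40.3
t 73.9 p [508.  -57.3 149.3] F [-0.5 -0.2 -0.7] w 40.1
```

View pics/sco.png

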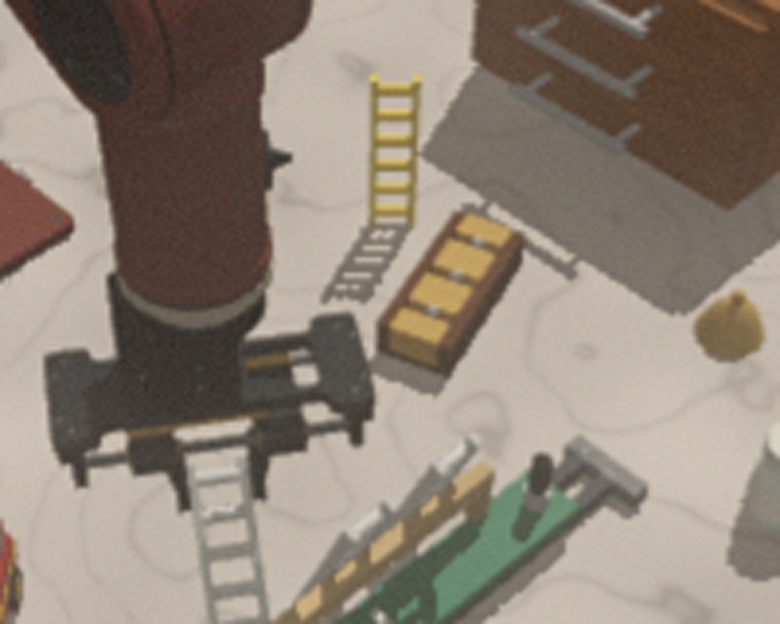

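View pics/tco.png

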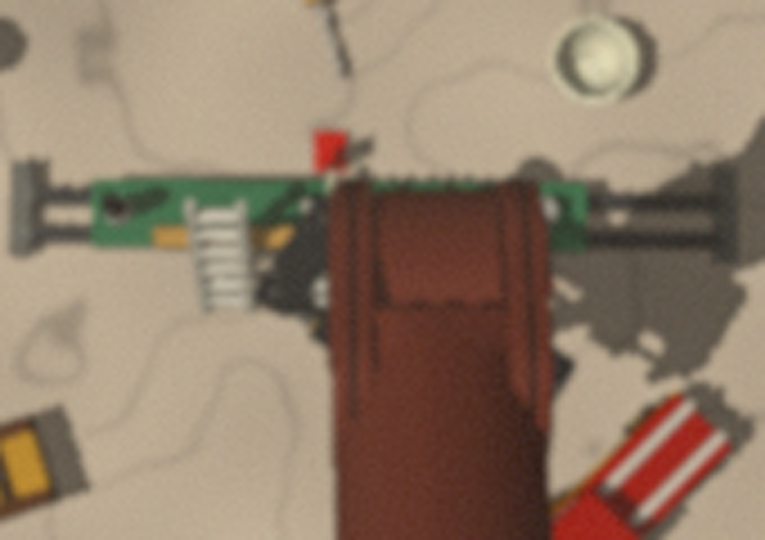

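Run:
```python
from lad import *
s=cv2.imread("pics/sfo.png");crop(s,190,160,90,90,7,"o2.png")
print(proj("scene",(508,-57.3,0)),proj("scene",(508,-57.3,150)))
```

```text
[229.16630834 215.1082402 ] [225.45306243 181.01894464]
```

View pics/o2.png

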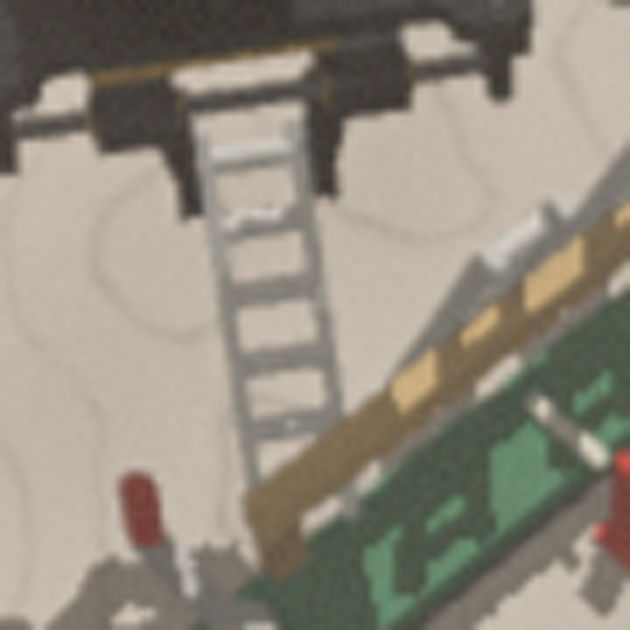

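Run:
```python
from lad import *
S=lambda x,y:(190+x/7-.43,160+y/7-.43)
for z in (0,30,60,80): print(z,onz("scene",*S(258,488),z),onz("scene",*S(347,480),z))
d=np.array([np.cos(np.radians(-33.6)),np.sin(np.radians(-33.6)),0])
P=np.array([508,-57.3,133.])
for ph in (20,30,40,50,60,70):
    f=np.radians(ph);foot=P+133*np.array([d[0]*np.cos(f),d[1]*np.cos(f),-np.sin(f)]);top=P-17*np.array([d[0]*np.cos(f),d[1]*np.cos(f),-np.sin(f)])
    w=np.array([.553,.833,0])*20
    print(ph,foot,[(proj("scene",foot+s*w)-[190,160])*7 for s in (-1,1)],[(proj("scene",top+s*w)-[190,160])*7 for s in (-1,1)])
```

```text
0 [537.55810418 -93.79316141   0.        ] [559.12811025 -66.63217012   0.        ]
30 [ 553.175963   -104.98198782   30.        ] [574.02870432 -78.72417761  30.        ]
60 [ 568.79382181 -116.17081424   60.        ] [588.9292984  -90.81618511  60.        ]
80 [ 579.20572769 -123.63003184   80.        ] [598.86302778 -98.87752343  80.        ]
20 [ 612.0977625  -126.46238805   87.51132094] [array([253.32668829, 545.12322384]), array([367.50735497, 526.2707109 ])] [array([189.35332361, 141.39307135]), array([298.80652852, 125.14218681])]
30 [ 603.93701686 -121.0404016    66.5       ] [array([253.47811928, 552.53704528]), array([365.01310001, 534.08755304])] [array([189.14660532, 139.28379363]), array([298.91923024, 122.99489677])]
40 [ 592.8612735  -113.68169532   47.50924791] [array([251.90057388, 548.52726626]), array([360.86226056, 530.52180613])] [array([189.15720264, 138.56321562]), array([299.25694668, 122.22893317])]
50 [ 579.2070633  -104.60985974   31.11608907] [array([248.75754036, 533.98414132]), array([355.28975562, 516.44446408])] [array([189.386735  , 139.26567883]), array([299.81138785, 122.87990074])]
60 [563.38926251 -94.10053802  17.8186213 ] [array([244.23842213, 510.00246583]), array([348.54310968, 492.93317694])] [array([189.8300808 , 141.38219034]), array([300.56741922, 124.94028111])]
70 [545.888487   -82.47305058   8.02088144] [array([238.54475984, 477.78865093]), array([340.86951646, 461.17981657])] [array([190.47530527, 144.85918561]), array([301.50330872, 128.35816235])]
```

Run:
```python
from lad import *
np.set_printoptions(precision=2,suppress=True)
manip.movel([485,-57,185],feed=80);st()
manip.command_gripper(30,3);st()
for _ in range(2):
    manip.movel([485,-57,205],feed=250);manip.movel([485,-57,185],feed=250)
st()
snap("p",(190,130,120,110,5.5),(190,130,170,120,4.5))
for t in (30,40,45,50): print(t,manip.inverse_kinematics([585,-85,140],quat(90+RY,t)))
print(proj("scene",(485,-57.3,185-16)))
```

```text
t 74.7 p [485.  -57.  185.1] F [ 0.2  0.6 -0.4] w 40.1
t 74.9 p [484.9 -57.  184.5] F [-0.1 -0.5 -2.3] w 39.7
t 75.9 p [483.9 -57.  183.9] F [ 0.  -0.4 -0.5] w 40.1
30 [ 0.09  0.67 -0.05  1.28  0.04  1.72  1.58]
40 [ 0.07  0.8  -0.02  1.14  0.03  1.91  1.6 ]
45 [ 0.06  0.86 -0.01  1.07  0.03  2.    1.6 ]
50 [0.03 0.93 0.05 1.   0.01 2.09 1.63]
[218.75 171.03]
```

View pics/scp.png

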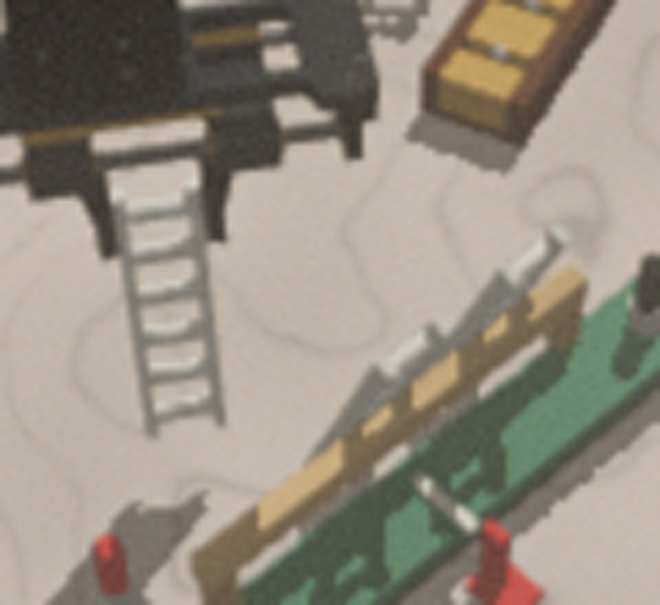

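Work out the angle now by triangulating the visible foot and fit it to the pivot geometry.

Run:
```python
from lad import *
np.set_printoptions(precision=1,suppress=True)
d=np.array([np.cos(np.radians(-33.6)),np.sin(np.radians(-33.6)),0]);w=np.array([.553,.833,0])*20
P=np.array([484,-57,184-16.])
for ph in (60,65,70,75,80,85,90):
  for L in (133,):
    f=np.radians(ph);v=np.array([d[0]*np.cos(f),d[1]*np.cos(f),-np.sin(f)]);foot=P+L*v;top=P-(150-L)*v
    print(ph,[(proj("scene",foot+s*w)-[190,130])*5.5 for s in (-1,1)],[(proj("scene",top+s*w)-[190,130])*5.5 for s in (-1,1)])
```

```text
60 [array([153.6, 495.4]), array([237.1, 482. ])] [array([107.7, 196.3]), array([196.5, 183.5])]
65 [array([151.8, 484. ]), array([234.5, 470.8])] [array([107.9, 197.4]), array([196.8, 184.6])]
70 [array([149.8, 471. ]), array([231.7, 458. ])] [array([108.1, 198.8]), array([197.1, 186. ])]
75 [array([147.6, 456.6]), array([228.7, 443.8])] [array([108.4, 200.5]), array([197.5, 187.7])]
80 [array([145.1, 440.9]), array([225.6, 428.3])] [array([108.7, 202.4]), array([197.9, 189.6])]
85 [array([142.5, 424. ]), array([222.4, 411.6])] [array([109. , 204.6]), array([198.3, 191.7])]
90 [array([139.7, 406. ]), array([219.1, 393.7])] [array([109.4, 207. ]), array([198.8, 194. ])]
```

```bash
cat >> lad.py <<'E'
def tcp2(yw,lean,tt,gap,dz,k=58,e=16):
    P=tcp(yw,lean,gap,dz,off=k);th=np.radians(tt)
    return P+e*(np.sin(th)*ux+np.cos(th)*np.array([0,0,1]))
E
python3 - <<'E'
from lad import *
np.set_printoptions(precision=1,suppress=True)
manip.command_gripper(30,25);st()
q=quat(90+RY,30)
manip.movel([490,-70,215],quat(75,10),feed=120)
p=tcp2(-85,20,30,30,50);print(p)
manip.movel(p,q,feed=120);st()
snap("q",(190,130,120,110,5.5),(220,130,130,100,6))
E
```

```text
t 76.2 p [485.3 -57.  185.5] F [-1.1  0.4 -0.3] w 39.5
[567.9 -85.6 190.5]
t 77.6 p [567.5 -85.4 190.8] F [ 0.7 -0.2 -0.6] w 39.2
```

View pics/scq.png

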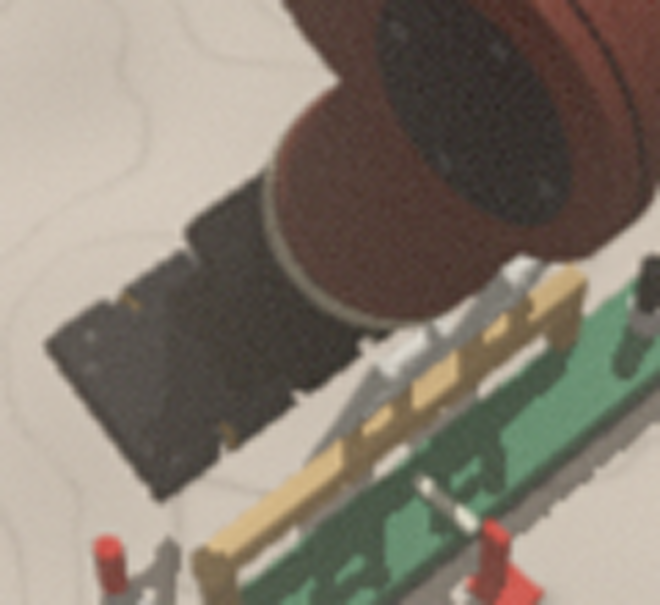

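View pics/tcq.png

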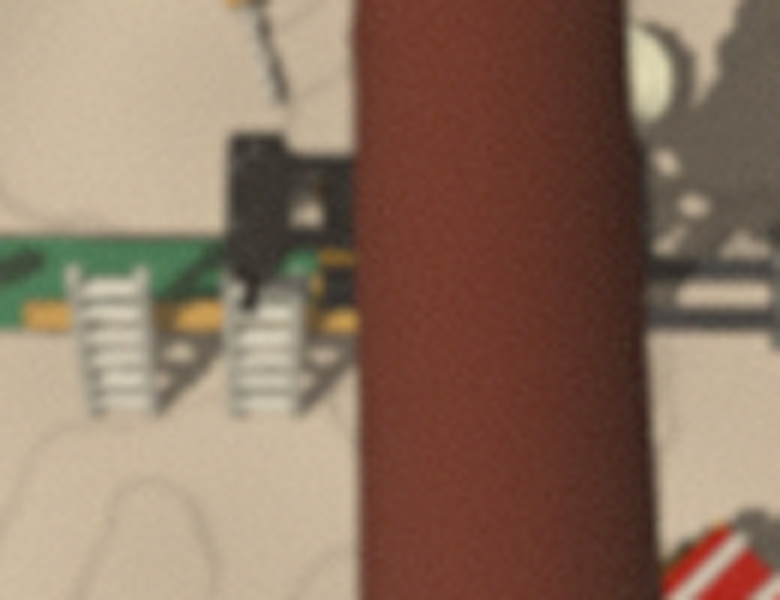

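Run:
```python
from lad import *
q=quat(90+RY,30);yw=-85;gap=12
for dz in (25,8,5,3,1,-1,-3,-5,-7,-9):
    manip.movel(tcp2(yw,20,30,gap,dz),q,feed=80 if dz>10 else 25)
    F=np.array(manip.get_contact_force());print(dz,np.round(F,1),np.round(manip.get_eef_pos(),1))
    if dz<=8 and F[2]>2.5: break
snap("r",(190,130,120,110,5.5),(220,130,130,100,6))
```

```text
25 [ 0.7  0.8 -0.9] [585.8 -85.6 164.9]
8 [ 0.1 -0.6 -0.2] [585.9 -85.6 148.6]
5 [-0.3  0.1 -0.8] [585.8 -85.6 145.4]
3 [-0.1 -0.5 -0.7] [585.8 -85.6 143.4]
1 [ 0.3 -0.2 -1.9] [585.8 -85.6 141.4]
-1 [-0.2  0.  -1. ] [585.8 -85.6 139.4]
-3 [ 0.3 -0.5 -0.3] [585.8 -85.6 137.4]
-5 [2.  0.2 4.3] [586.4 -85.6 136.3]
```

View pics/scr.png

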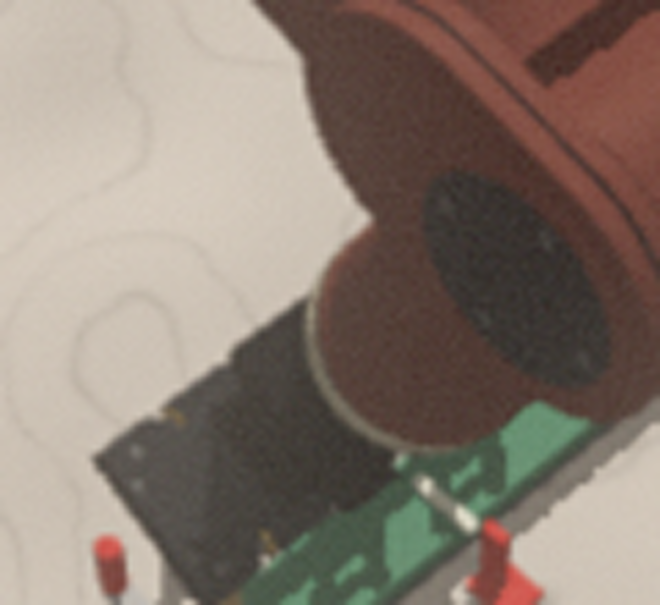

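Run:
```python
from lad import *
q=quat(90+RY,30);yw=-85
for g in (9,6,4,2,0,-2,-4):
    manip.movel(tcp2(yw,20,30,g,-4.5),q,feed=25)
    F=np.array(manip.get_contact_force());print(g,np.round(F,1),np.round(manip.get_eef_pos(),1))
    if F[0]<-4.5: break
manip.command_gripper(50,20);st()
manip.dwell(.3)
p=np.array(manip.get_eef_pos());r=Ro.from_quat(manip.get_ee_rot()).as_matrix()
manip.movel(p-r[:,2]*75,feed=100)
manip.movel([440,250,250],quat(YAW),feed=250)
snap("s",(170,140,170,140,4.5),(190,130,170,120,4.5))
```

```text
9 [ 1.  -0.8  4.1] [589.  -85.7 136.1]
6 [-1.1 -0.9  2.4] [591.8 -85.6 135.8]
4 [-0.2 -1.1  0.7] [593.8 -85.6 135.9]
2 [0.3 0.4 1.3] [595.9 -85.6 136. ]
0 [-0.4 -0.   0.2] [598.  -85.6 136. ]
-2 [-0.6 -1.1  0.8] [600.  -85.6 136.1]
-4 [0.3 0.4 1.2] [602.  -85.6 136. ]
t 83.0 p [601.9 -85.6 136. ] F [-0.5 -0.1 -0.2] w 49.8
```

View pics/scs.png

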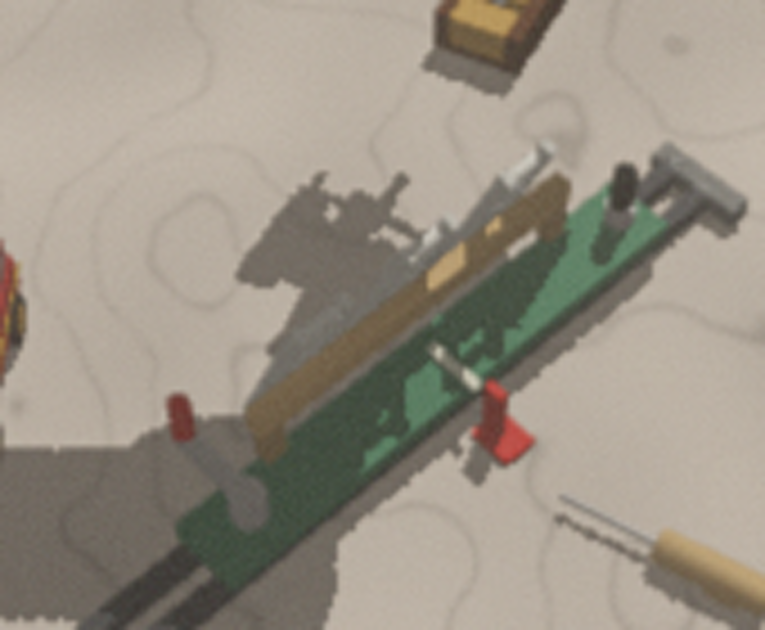

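View pics/tcs.png

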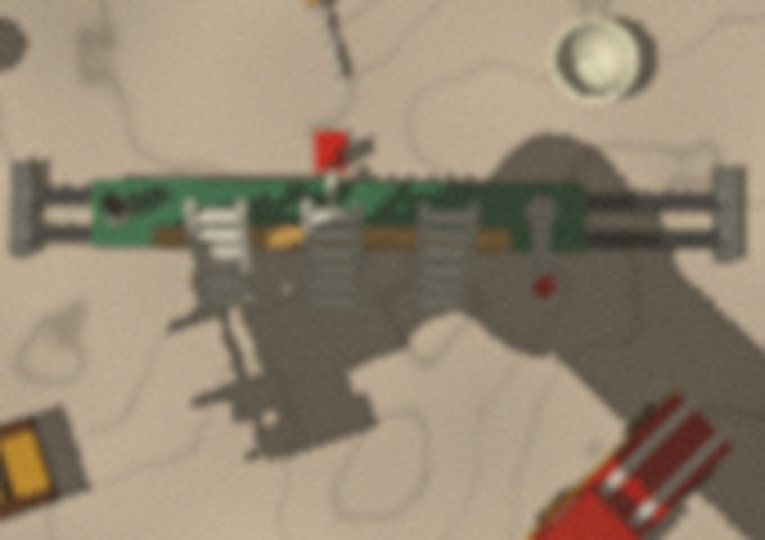

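Run:
```python
from lad import *
manip.movel([410,260,330],quat(YAW),feed=200);manip.dwell(.5)
snap("u",(170,140,170,140,4.5),(190,130,170,120,4.5))
T=lambda x,y:(190+x/4.5-.39,130+y/4.5-.39)
t=cv2.imread("pics/tfu.png");crop(t,225,155,90,55,8.5,"u2.png")
st()
```

```text
t 87.6 p [410.  260.  329.9] F [-0.1  0.   0.9] w 50.2
```

View pics/u2.png

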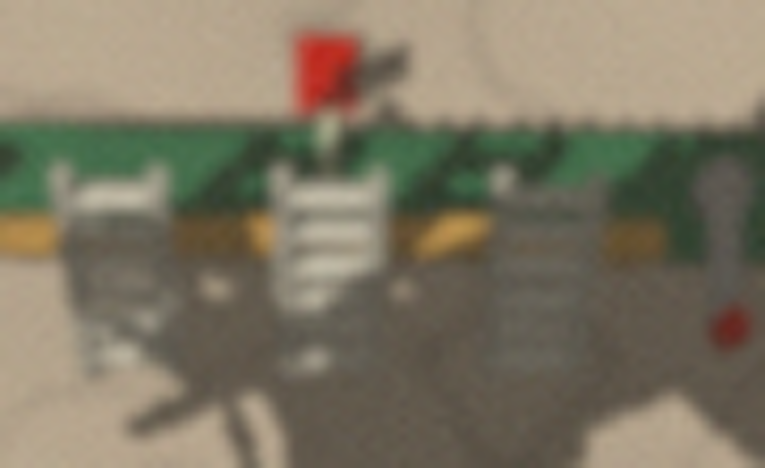

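View pics/tfu.png

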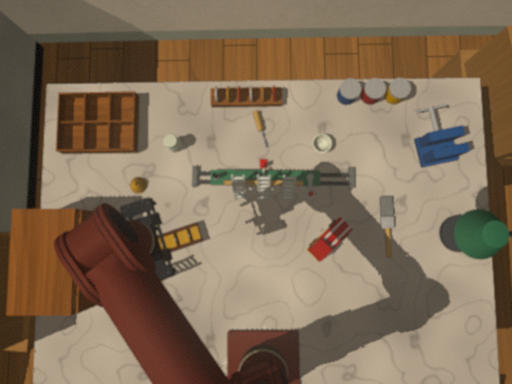

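View pics/scu.png

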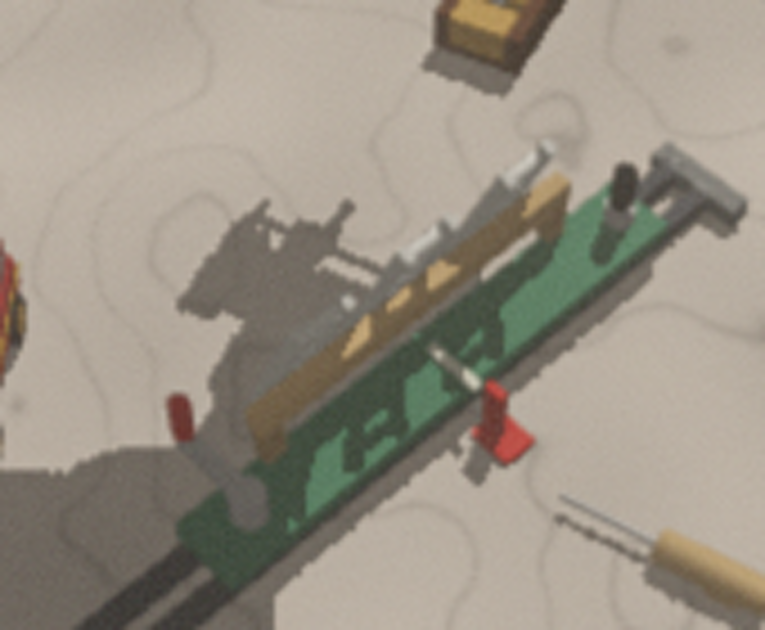

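```bash
python3 -c "
from bench import manip
manip.close_job();print(manip.get_clock())"
```

```text
the job is handed in; nothing more can be done
the job is handed in; nothing more can be done
```

I handed the job in at about 88 s of the 210 s. `close_job` gives no verdict, so the results below come from my own camera and force checks.

**Rest:** I swung the clamp lever open and slid the rest about 73 mm by its knob. I then swung the lever fully back. The last top view shows the pointer within about 1 mm of the red mark's centre and the lever in its locked direction.

**Ladders:** There were three. I pulled them up out of the clip block and leaned them on the bar at about y = -85, -7 and 71 mm in the world frame.

**Disturbance:** After I had placed it, the first ladder was knocked flat on the marble. I picked it up by one end and stood it back up, but friction in the grip left it about 10° short of hanging straight. I placed it with a steeper tool tilt to make up for that. When I pushed it toward the bar I felt no contact force, unlike with the third ladder.

**Final pictures:** All three ladders lean side by side with feet on the marble in front of the bar. The re-placed one spans the same rows as the other two, as expected for roughly a 20° lean. I did not measure the lean angles separately, and I judged contact with the bar only from the pictures.

**Bystanders:** The engine, bell, awl, jar, bowl and brush look unmoved. I did not touch the yellow ladder.

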